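# Knock granite samples out of the nest and pack them in the transport tray

## Task

Free every granite sample stuck in the aluminium nest by raising its knockout rod with the black knob beside it, and lay each one flat in a station of its own in the transport tray, any station, square to the tray and centred between the four stops. When all are in, lower the keeper over the tray's rod until it rests fully down on the collar, its long side along the tray's long side. Leave all four knockouts pushed fully down and the other things on the bench where they are.

Things in the scene. Friction and masses are not known exactly. Their poses are not given: they have to be found in the camera images.
- nest: aluminium knockout nest bolted to the bench: block 200 (its x) x 160 (its y) mm, top face 90 mm above the bench, standing on two end plates. Four square pockets 50 x 50 mm, 22 mm deep, at x = +/-45, y = +/-35 mm. Pocket 1 at (-45, +35), 2 at (+45, +35), 3 at (-45, -35), 4 at (+45, -35); stone 1 starts in pocket 1 and so on; pocket floors are 68 mm above the bench, a 30 mm round knockout pad in each. Origin: centre of the footprint, on the bench; z up.
- knockout1 (a joint): height of knockout rod 1 in m: 0 = down (pad level with the floor of pocket 1), 0.040 = fully up, when the stone on it stands with its underside 17 mm above the nest's top face. About 12 N lifts it, about 6 N pushes it down; friction keeps it at any height it is left at.
- knockout2 (a joint): height of knockout rod 2 in m: 0 = down (pad level with the floor of pocket 2), 0.040 = fully up, when the stone on it stands with its underside 17 mm above the nest's top face. About 12 N lifts it, about 6 N pushes it down; friction keeps it at any height it is left at.
- knockout3 (a joint): height of knockout rod 3 in m: 0 = down (pad level with the floor of pocket 3), 0.040 = fully up, when the stone on it stands with its underside 17 mm above the nest's top face. About 12 N lifts it, about 6 N pushes it down; friction keeps it at any height it is left at.
- knockout4 (a joint): height of knockout rod 4 in m: 0 = down (pad level with the floor of pocket 4), 0.040 = fully up, when the stone on it stands with its underside 17 mm above the nest's top face. About 12 N lifts it, about 6 N pushes it down; friction keeps it at any height it is left at.
- knob1 (a point): centre of the black knob of knockout 1, an upright cylinder 26 mm across and 30 mm tall beside the nest, 75 mm outwards (along nest +y) from pocket 1's centre, joined to the rod beneath the nest; 100 mm above the bench when down, rises and falls with the rod. The free space for fingers lies on its nest +/-x sides (the next knob is 90 mm away along nest x). It can be gripped or pressed on top.
- knob2 (a point): centre of the black knob of knockout 2, an upright cylinder 26 mm across and 30 mm tall beside the nest, 75 mm outwards (along nest +y) from pocket 2's centre, joined to the rod beneath the nest; 100 mm above the bench when down, rises and falls with the rod. The free space for fingers lies on its nest +/-x sides (the next knob is 90 mm away along nest x). It can be gripped or pressed on top.
- knob3 (a point): centre of the black knob of knockout 3, an upright cylinder 26 mm across and 30 mm tall beside the nest, 75 mm outwards (along nest -y) from pocket 3's centre, joined to the rod beneath the nest; 100 mm above the bench when down, rises and falls with the rod. The free space for fingers lies on its nest +/-x sides (the next knob is 90 mm away along nest x). It can be gripped or pressed on top.
- knob4 (a point): centre of the black knob of knockout 4, an upright cylinder 26 mm across and 30 mm tall beside the nest, 75 mm outwards (along nest -y) from pocket 4's centre, joined to the rod beneath the nest; 100 mm above the bench when down, rises and falls with the rod. The free space for fingers lies on its nest +/-x sides (the next knob is 90 mm away along nest x). It can be gripped or pressed on top.
- stone1_center (a point): centre of dark granite sample 1, a square tile 48 x 48 x 22 mm, 140 g, axes along its sides, z up. It starts sunk flush in pocket 1, with 1 mm of play and nothing to hold it by. Absent in some starts.
- stone2_center (a point): centre of dark granite sample 2, a square tile 48 x 48 x 22 mm, 140 g, axes along its sides, z up. It starts sunk flush in pocket 2, with 1 mm of play and nothing to hold it by. Absent in some starts.
- stone3_center (a point): centre of dark granite sample 3, a square tile 48 x 48 x 22 mm, 140 g, axes along its sides, z up. It starts sunk flush in pocket 3, with 1 mm of play and nothing to hold it by. Absent in some starts.
- stone4_center (a point): centre of dark granite sample 4, a square tile 48 x 48 x 22 mm, 140 g, axes along its sides, z up. It starts sunk flush in pocket 4, with 1 mm of play and nothing to hold it by. Absent in some starts.
- tray: plywood transport tray fixed to the bench: base 190 (its x) x 270 (its y, the long side) x 12 mm, origin under its centre on the bench, z up. From its middle, on the origin's z axis, rises an upright steel rod 16 mm thick whose top is 118 mm above the bench (the last 8 mm taper to 8 mm). Round its foot is a steel collar 44 mm across, top 36 mm above the bench, 2 mm above the tops of stones lying in the stations. Four stations at x = +/-48, y = +/-85 mm.
- station1 (a point): centre of station 1 on the tray's top face (tray x -48, y +85 mm), 12 mm above the bench. Four aluminium stops 8 mm high and 30 mm long face it from its four sides, inner faces 33 mm from the centre, so a centred stone has 9 mm to spare on each side.
- station2 (a point): centre of station 2 on the tray's top face (tray x +48, y +85 mm), 12 mm above the bench. Four aluminium stops 8 mm high and 30 mm long face it from its four sides, inner faces 33 mm from the centre, so a centred stone has 9 mm to spare on each side.
- station3 (a point): centre of station 3 on the tray's top face (tray x -48, y -85 mm), 12 mm above the bench. Four aluminium stops 8 mm high and 30 mm long face it from its four sides, inner faces 33 mm from the centre, so a centred stone has 9 mm to spare on each side.
- station4 (a point): centre of station 4 on the tray's top face (tray x +48, y -85 mm), 12 mm above the bench. Four aluminium stops 8 mm high and 30 mm long face it from its four sides, inner faces 33 mm from the centre, so a centred stone has 9 mm to spare on each side.
- keeper_center (a point): keeper: dark steel plate 75 (its x) x 150 (its y, the long side) x 6 mm with an upright aluminium sleeve 36 mm across and 60 mm tall on its middle; a 20 mm bore runs through both. About 550 g. The point lies on the bore's axis half-way up, 33 mm above the plate's underside; z up. Hold it by the sleeve, near its top. Lying on the bench at first.
- tin: varnish tin, 54 mm across, 75 mm tall; not part of the job. Origin on its underside.
- mallet: hammer lying on the bench; not part of the job. Origin on its underside.
- brush: brush lying on the bench; not part of the job. Origin on its underside.
- offcut: granite offcut, 70 x 50 x 40 mm; not part of the job. Origin on its underside.
- jar: glass jar, 60 mm across, 80 mm tall; not part of the job. Origin on its underside.
Things that resemble listed ones, but are neither listed nor needed, are in the scene too. What is shaped like the part that bears stone1_center but purple or turquoise is not meant.

How it is judged:
By the outcome, as a careful person would: the job done as asked, in the order asked, and still so for the second after the job is handed in, with the robot touching nothing.
Of stone1, stone2, stone3, stone4 only 3 to 4 are there at a start; the rules pass over those that are not, and their reading is None.
At some moment in a run one of keeper, stone1, stone2, stone3, stone4 may be knocked a few centimetres aside while the robot is not near it.
Once in a run the grip may slacken for a moment while it holds something.
It also fails if it takes over 210 s, if anything falls off the work surface, if the arm or the gripper's body presses on something with over 40 N, if the wrist force passes 120 N, or if a joint passes its speed limit or range.

## Robot

A 6-joint arm with a two-finger parallel gripper is mounted at the origin on the work surface. World frame = base frame: x ahead of the robot, y to its left, z up, the work surface at z = 0. Lengths are in m, angles in rad, forces in N, time in s.
With the tool pointing down it reaches from about 0.225 to 0.725 m from the base axis. Payload 3.1 kg.
Tool frame: the origin (TCP) lies midway between the tips of the shut fingers; the grasp point (between the pads) lies 19 mm behind it; z points along the fingers, y is the line along which they close (so a half turn about z gives the same grasp; the last joint's range is limited). The gripper opens to 85 mm and grips with 20 to 120 N. Pads are 22 mm wide; open, the fingers measure 114 mm over their backs; the gripper's body (76 mm by 85 mm) begins 54 mm behind the grasp point. The pads swing forward as they close: fully open they stand 13 mm farther back than shut.
Start: joints at [1.207, 0.048, 0.099, 1.622, 0, 1.443], TCP at [0.123, 0.51, 0.231] pointing down, gripper open.
Joint ranges: [-2.91, 2.91], [-0.99, 1.94], [-1.21, 1.42], [-2.12, 2.29], [-1.49, 1.47], [-3.14, 3.14]. Speed limits (rad/s): [2.79, 2.79, 3.14, 3.14, 3.14, 3.14].

## Interface

Orientations are given as a unit quaternion [x, y, z, w].
In Python, from station import * gives the robot as it stands.
- The arm moves only by the tool play_rows, never from a script. Its argument "moves" is a list of rows, each an object of numbers: "tx", "ty", "tz": the shift along the tool's x, y, z in mm; "spin": the turn about the tool's z in degrees; "claw": the gripper command: -1 is shut, 1 is fully open, values between are in proportion. A call has 1 to 12 rows; each row shifts and turns the commanded pose from where the row before left it, along the tool's axes as they then stand; what a row does not reach is not made up. A row lasts 1/10 s, in which the tool goes at most 50 mm and 8.59 degrees, less where a joint would pass 70% of its speed; a pose out of reach is approached as far as the arm can. A call with a gripper value outside its range is refused whole. The fingers move at their own pace and stop on an object; "force" is the grip in N (left out, the last holds). Time passes only in rows, so rows that do not move let the fingers close. It gives the time, the measured TCP pose, the force, the opening and the grip force at its end, in the units of the state.
- observe(): the state, without advancing time (a new reading comes with each control period).
- camera(name): name is "side" or "top" or "wrist"; returns a dict with "frame" (400x640x3 uint8, red, green, blue), "range_z" (400x640 float32, m along the optical axis (not along the pixel's ray), 0 where there is no reading), "fx", "fy", "cx", "cy" (pixels), "dist" ([k1, k2, p1, p2, k3] as OpenCV has them; the pictures are not rectified), "pose" (4x4, takes a point from camera to world coordinates); the wrist camera has in their place "hand_eye" (4x4, takes a point from camera to tool coordinates, whose origin is the TCP and whose axes are the flange's). Camera axes: x right, y up, looking along -z (the intrinsics and any distortion apply to the point x, -y, -z); pixel columns grow to the right and rows downward; lengths in m; the calibration is good to about 2 mm. A picture is of the moment at which its call begins: read the wrist's pose just before it.
- close_job(): hands the job in; it is judged then, once.
The state is a dict: "clock": time; "joint_pos": joint angles; "qd": joint speeds; "joint_torque": joint torques, N m; "tcp_pos": TCP position; "tcp_rot": TCP orientation; "contact_force": force on the tool from outside, world axes, zero at the start; "torque": the same for the moment, N m; "opening": opening from 0.0 (shut) to 1.0 (fully open); "grasp_force": force on a finger pad.
Only numpy, scipy, OpenCV 4.12 (cv2) and the standard library are available. Lean on these libraries where they do the work, as an engineer would, in place of code of your own. Each camera call takes 0.05 s, during which the arm holds its last target. There are 200 camera calls.

## Working session

There is one attempt and no reset: what is moved stays moved. The work goes in short steps, Python scripts to look and compute and a tool call to move; the robot and the scene stay as the last step left them, time stands still between calls to the robot, and variables do not carry over. Pictures are saved under pics/ and viewed, at most 14 in all, crops included, and the job is handed in when it is done.

Besides the shell and the picture viewer there is one more tool, called after "Call:" as name([rows], argument=value, ...), one row to a line, values as JSON. play_rows: Moves the arm, as the interface text tells. Its arguments: {"type":"object","properties":{"moves":{"type":"array"},"force":{"type":"number"}},"required":["moves"]}

```bash
mkdir -p pics && ls && python3 - <<'E'
from station import *
import cv2,numpy as np
print(observe())
for n in ("top","side"):
    c=camera(n); cv2.imwrite(f"pics/{n}0.png",c["frame"][:,:,::-1]); print(n,{k:c[k] for k in c if k not in("frame","range_z")})
    np.savez(f"{n}0.npz",**{k:np.array(v) for k,v in c.items()})
E
```

```text
pics
{'clock': 0.0, 'joint_pos': array([1.20719792e+00, 4.87186664e-02, 9.75867357e-02, 1.62197789e+00,
       3.15934454e-08, 1.44300145e+00]), 'qd': array([-0.0016703 ,  0.00193941, -0.00110033, -0.00090284,  0.00030204,
       -0.00059794]), 'joint_torque': array([ 1.92211119e-03, -3.38778126e+01,  3.20016325e+01,  2.03685486e-02,
       -1.05204310e-05,  3.46875723e-06]), 'tcp_pos': array([0.12244566, 0.50989966, 0.23012826]), 'tcp_rot': array([ 1.17628722e-01,  9.93056970e-01, -1.12200487e-03, -2.81373581e-04]), 'contact_force': array([-0.88816621, -0.1646566 ,  0.20623698]), 'torque': array([ 0.01639117, -0.04058145,  0.05091621]), 'grasp_force': 0.0, 'opening': 0.9981876207465376}
top {'fx': 471.9970805592703, 'fy': 471.9970805592703, 'cx': 312.05085262140364, 'cy': 197.9978911726492, 'dist': array([-0.09722874,  0.        ,  0.        ,  0.        ,  0.        ]), 'pose': array([[-0.08275072,  0.97378919, -0.21186538,  0.22377421],
       [-0.99656704, -0.08031691,  0.02008305,  0.07700323],
       [ 0.00254028,  0.21279994,  0.97709249,  1.31792437],
       [ 0.        ,  0.        ,  0.        ,  1.        ]])}
side {'fx': 410.73436287280504, 'fy': 410.73436287280504, 'cx': 317.10511102795965, 'cy': 203.357613649198, 'dist': array([0.0190086, 0.       , 0.       , 0.       , 0.       ]), 'pose': array([[ 8.22424093e-01,  4.18605029e-01, -3.85212203e-01,
         3.19700721e-02],
       [-5.68874484e-01,  6.05961412e-01, -5.56050886e-01,
        -5.60631392e-01],
       [ 6.58033411e-04,  6.76447039e-01,  7.36490985e-01,
         8.95857711e-01],
       [ 0.00000000e+00,  0.00000000e+00,  0.00000000e+00,
         1.00000000e+00]])}
```

View pics/top0.png

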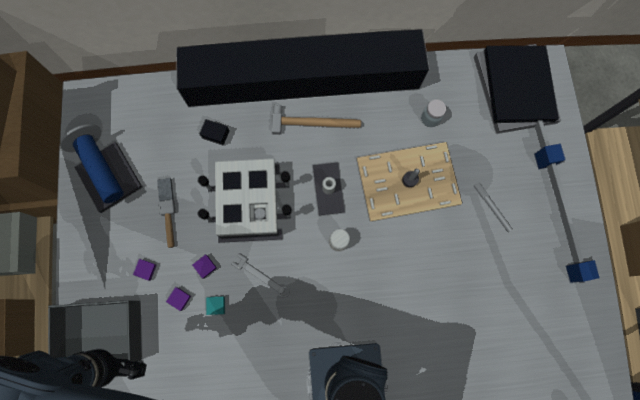

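View pics/side0.png

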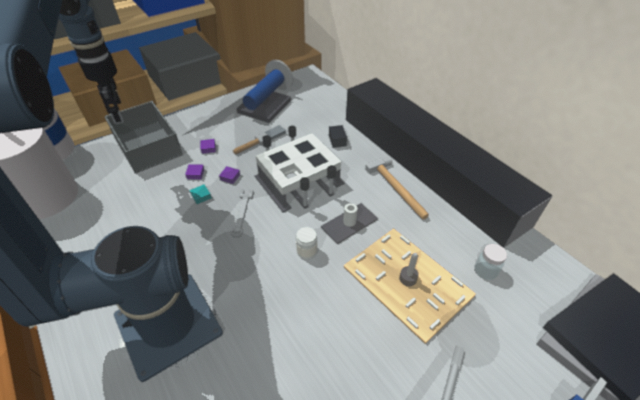

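Top view: the nest is at (246,198), with three dark pockets at (232,180), (258,179) and (232,213). The one at (260,212) is empty, with its pad showing. The black knobs are at (203,181), (203,213), (285,177) and (286,210). The keeper is at (329,186) and the tray at (409,181). The purple and turquoise tiles at (145,269), (205,266), (178,298) and (215,304) are decoys.

```bash
cat > h.py <<'E'
from station import *
import cv2,numpy as np
from scipy.spatial.transform import Rotation as R
def grab(n):
    o=observe(); c=camera(n); c=dict(c)
    if n=="wrist":
        T=np.eye(4);T[:3,:3]=R.from_quat(o["tcp_rot"]).as_matrix();T[:3,3]=o["tcp_pos"]
        c["pose"]=T@np.array(c["hand_eye"])
    return c
def K(c): return np.array([[c["fx"],0,c["cx"]],[0,c["fy"],c["cy"]],[0,0,1.]])
def rays(c,uv):
    p=cv2.undistortPoints(np.asarray(uv,float).reshape(-1,1,2),K(c),np.array(c["dist"],float)).reshape(-1,2)
    return np.c_[p[:,0],-p[:,1],-np.ones(len(p))]@np.array(c["pose"])[:3,:3].T
def pix2z(c,uv,z):   # pixels -> world on the plane at height z
    d=rays(c,uv);o=np.array(c["pose"])[:3,3]
    return o+d*((z-o[2])/d[:,2])[:,None]
def cloud(c):
    v,u=np.mgrid[0:400,0:640]; d=rays(c,np.c_[u.ravel(),v.ravel()])
    P=np.array(c["pose"])[:3,3]+d*c["range_z"].reshape(-1,1)
    P[c["range_z"].ravel()<=0]=np.nan
    return P.reshape(400,640,3)
def rect(xy):
    (c,s,a)=cv2.minAreaRect((np.asarray(xy)*1000).astype(np.float32)); return np.round(c,1),np.round(s,1),round(a,2)
def world2pix(c,P):
    M=np.linalg.inv(c["pose"]); q=np.atleast_2d(P)@M[:3,:3].T+M[:3,3]; q=q*[1,-1,-1]
    return cv2.projectPoints(q.reshape(-1,1,3),np.zeros(3),np.zeros(3),K(c),np.array(c["dist"],float))[0].reshape(-1,2)
E
python3 - <<'E'
from h import *
c=dict(np.load("top0.npz")); P=cloud(c); f=c["frame"].astype(int)
def box(u0,u1,v0,v1):
    m=np.zeros((400,640),bool);m[v0:v1,u0:u1]=1;return m
z=P[...,2]
print("bench z",np.nanmedian(z[200:240,500:540]))
m=box(205,290,150,245)&(abs(z-.09)<.006); print("nest",m.sum(),np.median(z[m]),rect(P[m][:,:2]))
wood=(f[...,0]-f[...,2]>40)
m=box(350,470,135,230)&wood&(abs(z-.012)<.008); print("tray",m.sum(),np.median(z[m]),rect(P[m][:,:2]))
m=box(350,470,135,230)&(z>.05);print("rod",m.sum(),P[m].mean(0),P[m].max(0))
m=box(308,348,158,220)&(f.sum(-1)<230)&(z<.02); print("plate",m.sum(),np.median(z[m]),rect(P[m][:,:2]))
m=box(308,348,158,220)&(z>.055);print("sleeve",m.sum(),P[m].mean(0),np.median(z[m]))
for n,(a,b) in dict(k1=(203,181),k2=(203,213),k3=(285,177),k4=(286,210)).items():
    m=box(a-10,a+10,b-10,b+10)&(abs(z-.11)<.014);print(n,m.sum(),np.round((np.nanmin(P[m],0)+np.nanmax(P[m],0))/2,4),np.median(z[m]))
def o(n,u0,u1,v0,v1,s,it=cv2.INTER_CUBIC):
    cv2.imwrite(n,cv2.resize(c["frame"][v0:v1,u0:u1,::-1],None,fx=s,fy=s,interpolation=it))
o("pics/nestcrop.png",190,310,145,250,5)
o("pics/traycrop.png",305,465,135,235,5)
E
```

```text
bench z 0.000578725140464309
nest 3960 0.08967424375797406 (array([510.8, 223.5]), array([226. , 199.4]), 88.51)
tray 4714 0.011859236682777885 (array([ 537. , -232.2]), array([188.7, 269.9]), 5.77)
rod 71 [ 0.53276244 -0.22818841  0.09328979] [ 0.54158313 -0.22258453  0.12098075]
plate 1125 0.006074299393241889 (array([5.341e+02, 5.000e-01]), array([149.5,  76.4]), 1.89)
sleeve 94 [0.53237709 0.00080489 0.06508201] 0.0650224451914333
k1 88 [0.5568 0.3389 0.109 ] 0.11303504970438338
k2 93 [0.47   0.3414 0.1094] 0.11454092824605899
k3 88 [0.5501 0.1177 0.1094] 0.11326028771195851
k4 85 [0.4631 0.1207 0.1093] 0.11443872426646418
```

View pics/nestcrop.png

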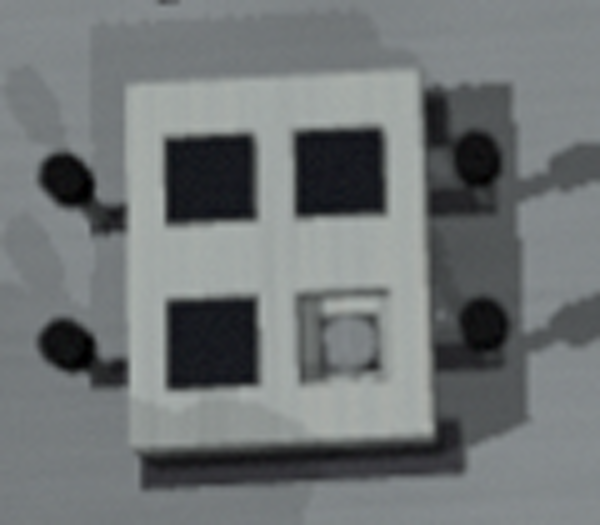

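View pics/traycrop.png

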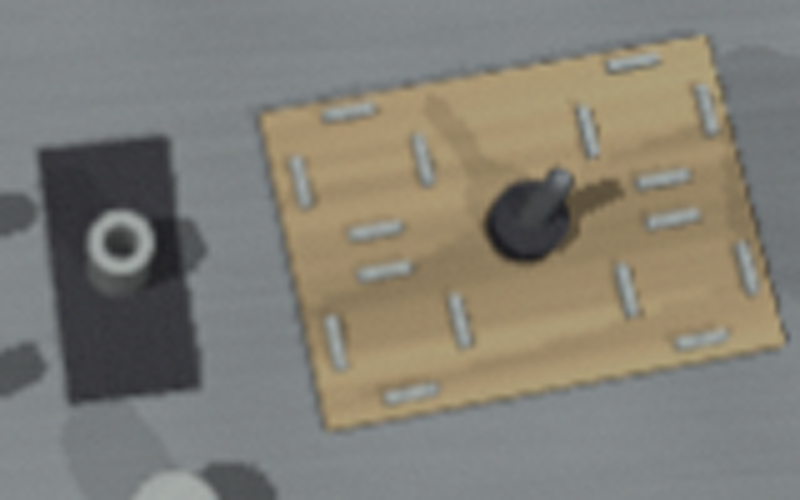

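Nest crop: the stones are at crop (210,179), (339,171) and (211,342), dark and flush. The pocket at (342,336) is empty, showing a bare pad. Tray crop: the tray corners are clear, the rod base is at (528,222) and the four stations are empty. The keeper's sleeve top is at (120,242).

```bash
python3 - <<'E'
from h import *
c=dict(np.load("top0.npz"))
C=lambda p,o: np.array(p)/5+np.array(o)-.4
st=pix2z(c,C([(210,179),(339,171),(211,342),(342,336)],(190,145)),.09)[:,:2]*1000
print("pockets A B C D",st.round(1).tolist(),"centre",st.mean(0))
ex=(st[0]+st[1]-st[2]-st[3])/2; ey=(st[0]+st[2]-st[1]-st[3])/2
print(np.linalg.norm(ex),np.degrees(np.arctan2(ex[1],ex[0])),np.linalg.norm(ey),np.degrees(np.arctan2(-ey[0],ey[1])))
k=pix2z(c,C([(67,180),(66,345),(478,158),(484,324)],(190,145)),.112)[:,:2]*1000; print("knobs A C B D",k.round(1).tolist())
kp=pix2z(c,C([(38,150),(168,136),(202,388),(70,404)],(305,135)),.006)[:,:2]*1000; print("keeper",kp.round(1).tolist(),kp.mean(0))
print("sleeve",pix2z(c,C([(120,242)],(305,135)),.066)*1000)
t=pix2z(c,C([(259,112),(708,36),(789,344),(327,431)],(305,135)),.012)[:,:2]*1000; print("tray",t.round(1).tolist(),t.mean(0))
print("rodtop",pix2z(c,C([(562,176)],(305,135)),.118)*1000)
E
```

```text
pockets A B C D [[556.1, 263.5], [554.8, 193.9], [467.0, 267.1], [464.5, 197.5]] centre [510.59181972 230.52039724]
89.79077576490843 -2.3167215639614573 69.65805398295598 -1.5626953664367105
knobs A C B D [[556.0, 336.2], [467.2, 339.7], [549.8, 118.0], [460.5, 121.2]]
keeper [[606.7, 41.4], [608.9, -34.3], [459.6, -39.4], [456.6, 35.8]] [532.96173051   0.8655301 ]
sleeve [[533.33926949   2.70001471  66.        ]]
tray [[617.3, -87.7], [642.9, -356.6], [455.9, -376.4], [428.3, -106.6]] [ 536.1060826  -231.81782094]
rodtop [[ 537.34318065 -231.34244158  118.        ]]
```

```bash
cat >> h.py <<'E'
def delta(x,y,z,yaw):   # mm, deg (world angle of tool y, mod 180): shifts from now; shift rows first (tool axes as now), spin after
    o=observe(); M=R.from_quat(o["tcp_rot"]).as_matrix()
    d=M.T@(np.array([x,y,z])-o["tcp_pos"]*1000); a=np.degrees(np.arctan2(M[1,1],M[0,1]))
    s=-((yaw-a+90)%180-90)
    print("now",(o["tcp_pos"]*1000).round(1),"yaw %.2f"%a,"d",d.round(1),"spin %.2f"%s,"j6 %.2f"%o["joint_pos"][5],"F",o["contact_force"].round(1),"open %.3f g %.1f t %.1f"%(o["opening"],o["grasp_force"],o["clock"]))
E
python3 - <<'E'
from h import *
c=camera("wrist"); print(np.round(c["hand_eye"],3),c["fx"])
delta(511,231,300,-2)
E
```

```text
[[-0.001  0.959  0.282  0.071]
 [ 1.     0.001  0.     0.   ]
 [-0.     0.282 -0.959 -0.142]
 [ 0.     0.     0.     1.   ]] 339.540705459764
now [122.5 510.  230.4] yaw 76.49 d [-442.9 -180.7  -69.4] spin 78.49 j6 1.44 F [-1.   0.5 -0.6] open 0.997 g 0.0 t 0.1
```

Call:
play_rows([
  {"tz": -6,"spin": 6.5},
  {"tz": -6,"spin": 6.5},
  {"tz": -6,"spin": 6.5},
  {"tz": -6,"spin": 6.5},
  {"tz": -6,"spin": 6.5},
  {"tz": -6,"spin": 6.5},
  {"tz": -6,"spin": 6.5},
  {"tz": -6,"spin": 6.5},
  {"tz": -6,"spin": 6.5},
  {"tz": -6,"spin": 6.5},
  {"tz": -5,"spin": 6.5},
  {"tz": -4,"spin": 7},
])

```text
$.moves[0]: bad value
```

Call:
play_rows([
  {"tx": -10,"ty": 15},
  {"tx": -20,"ty": 30},
  {"tx": -25,"ty": 38},
  {"tx": -27,"ty": 40},
  {"tx": -28,"ty": 42},
  {"tx": -28,"ty": 42},
  {"tx": -28,"ty": 42},
  {"tx": -27,"ty": 40},
  {"tx": -25,"ty": 38},
  {"tx": -22,"ty": 33},
  {"tx": -17,"ty": 25},
  {"tx": -8,"ty": 13},
])

```text
$.moves[0]: bad value
```

Call:
play_rows([
  {"tx": 0},
  {"tx": 0},
  {"tx": 0},
])

```text
$.moves[0]: bad value
```

```bash
python3 - <<'E'
from h import *
delta(511,231,300,-2)
c=grab("wrist"); P=cloud(c)
np.savez("w0.npz",**{k:np.array(v) for k,v in c.items()})
cv2.imwrite("pics/w0.png",c["frame"][:,:,::-1])
m=abs(P[...,2]-.09)<.005; print(rect(P[m][:,:2]))
E
```

```text
now [122.5 510.  230.4] yaw 76.49 d [-442.9 -180.7  -69.4] spin 78.49 j6 1.44 F [-1.   0.5 -0.6] open 0.997 g 0.0 t 0.1
(array([180.4, 660. ]), array([220.6, 161.1]), 89.9)
```

View pics/w0.png

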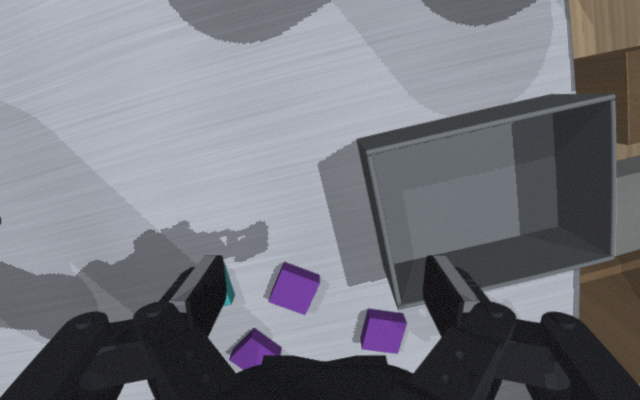

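The rows were refused and the arm did not move. The wrist view shows only the decoys and the grey bin. I'll give every key in each row.

Call:
play_rows([
  {"tx": 0,"ty": 0,"tz": -6,"spin": 6.5,"claw": 1},
  {"tx": 0,"ty": 0,"tz": -6,"spin": 6.5,"claw": 1},
  {"tx": 0,"ty": 0,"tz": -6,"spin": 6.5,"claw": 1},
  {"tx": 0,"ty": 0,"tz": -6,"spin": 6.5,"claw": 1},
  {"tx": 0,"ty": 0,"tz": -6,"spin": 6.5,"claw": 1},
  {"tx": 0,"ty": 0,"tz": -6,"spin": 6.5,"claw": 1},
  {"tx": 0,"ty": 0,"tz": -6,"spin": 6.5,"claw": 1},
  {"tx": 0,"ty": 0,"tz": -6,"spin": 6.5,"claw": 1},
  {"tx": 0,"ty": 0,"tz": -6,"spin": 6.5,"claw": 1},
  {"tx": 0,"ty": 0,"tz": -6,"spin": 6.5,"claw": 1},
  {"tx": 0,"ty": 0,"tz": -5,"spin": 6.5,"claw": 1},
  {"tx": 0,"ty": 0,"tz": -4,"spin": 7,"claw": 1},
])

```text
clock: 1.4
tcp_pos: [0.1226, 0.5104, 0.3004]
tcp_rot: [0.721, 0.693, -0.0, 0.0]
contact_force: [0.5, -1.1, 0.0]
opening: 0.995
grasp_force: 0.0
```

Call:
play_rows([
  {"tx": -10,"ty": 15,"tz": 0,"spin": 0,"claw": 1},
  {"tx": -20,"ty": 30,"tz": 0,"spin": 0,"claw": 1},
  {"tx": -25,"ty": 38,"tz": 0,"spin": 0,"claw": 1},
  {"tx": -27,"ty": 40,"tz": 0,"spin": 0,"claw": 1},
  {"tx": -28,"ty": 41,"tz": 0,"spin": 0,"claw": 1},
  {"tx": -28,"ty": 41,"tz": 0,"spin": 0,"claw": 1},
  {"tx": -28,"ty": 41,"tz": 0,"spin": 0,"claw": 1},
  {"tx": -27,"ty": 40,"tz": 0,"spin": 0,"claw": 1},
  {"tx": -25,"ty": 38,"tz": 0,"spin": 0,"claw": 1},
  {"tx": -22,"ty": 33,"tz": 0,"spin": 0,"claw": 1},
  {"tx": -17,"ty": 27,"tz": 0,"spin": 0,"claw": 1},
  {"tx": -8,"ty": 14,"tz": 0,"spin": 0,"claw": 1},
])

```text
clock: 2.6
tcp_pos: [0.5129, 0.2297, 0.2993]
tcp_rot: [0.72, 0.694, -0.001, -0.0]
contact_force: [0.4, 1.2, -0.2]
opening: 0.998
grasp_force: 0.0
```

Call:
play_rows([
  {"tx": 0,"ty": 0,"tz": 0,"spin": 0,"claw": 1},
  {"tx": 0,"ty": 0,"tz": 0,"spin": 0,"claw": 1},
])

```text
clock: 2.8
tcp_pos: [0.5103, 0.2323, 0.3002]
tcp_rot: [0.719, 0.695, -0.0, -0.001]
contact_force: [0.3, 0.0, -0.1]
opening: 1.002
grasp_force: 0.0
```

```bash
python3 - <<'E'
from h import *
delta(511,231,300,-2)
c=grab("wrist"); P=cloud(c)
np.savez("w0.npz",**{k:np.array(v) for k,v in c.items()})
cv2.imwrite("pics/w1.png",c["frame"][:,:,::-1])
m=abs(P[...,2]-.09)<.005; print(rect(P[m][:,:2]))
E
```

```text
now [510.3 232.3 300.2] yaw -1.99 d [-1.2  0.7  0.2] spin 0.01 j6 1.91 F [ 0.3  0.  -0.1] open 1.002 g 0.0 t 2.8
(array([431.4, 178.1]), array([822.2, 364.6]), 5.76)
```

View pics/w1.png

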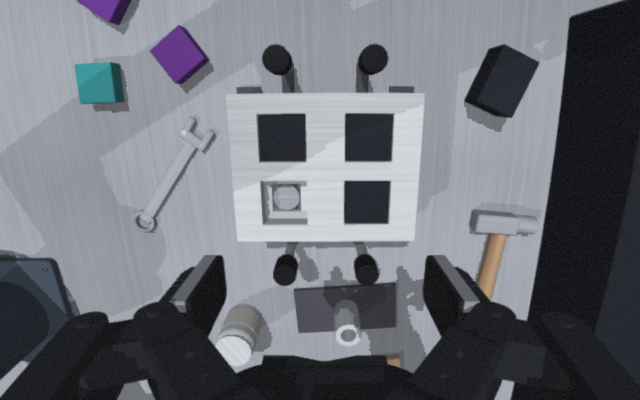

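Wrist view: nest corners at (227,94), (424,93), (414,241) and (236,241). Stones at (369,137), (282,137) and (367,202), empty pocket at (286,202). Knob tops at (373,59), (277,59), (366,270) and (286,270).

```bash
python3 - <<'E'
from h import *
c=dict(np.load("w0.npz"))
q=pix2z(c,[(227,94),(424,93),(414,241),(236,241)],.09)[:,:2]*1000; print("nest",q.round(1).tolist(),q.mean(0))
a=q[1]+q[2]-q[0]-q[3]; print("yaw",np.degrees(np.arctan2(a[1],a[0])),np.linalg.norm(a)/2)
s=pix2z(c,[(368.8,137.3),(282.3,137.5),(367,202),(286,202)],.09)[:,:2]*1000;print("A C B D",s.round(1).tolist(),s.mean(0))
k=pix2z(c,[(374,58),(277,58.5),(366.5,272),(285,272)],.113)[:,:2]*1000;print("knob A C B D",k.round(1).tolist(),k.mean(0))
P=cloud(c); z=P[...,2]
f=c["frame"].astype(int).sum(-1)
m=(abs(z-.09)<.004)&(f<150); m[:,:240]=0;m[:,425:]=0;m[:90]=0;m[245:]=0
n,l,st,ce=cv2.connectedComponentsWithStats(m.astype(np.uint8))
for i in range(1,n):
    if st[i,4]>500: print(ce[i].round(1),pix2z(c,[ce[i]],.09)[0,:2]*1000,rect(P[l==i][:,:2]),np.median(z[l==i]))
E
```

```text
nest [[415.5, 314.3], [613.2, 308.1], [608.7, 148.0], [407.7, 155.1]] [511.2735918  231.36181124]
yaw -1.902394252635706 199.39416257406035
A C B D [[557.4, 265.5], [468.4, 268.5], [555.4, 195.9], [467.6, 199.0]] [512.19262407 232.24566322]
knob A C B D [[559.7, 340.1], [471.1, 342.9], [552.3, 123.7], [464.0, 126.8]] [511.76173592 233.36393353]
[281.7 137. ] [467.80588037 269.05605037] (array([467.4, 268.1]), array([46.4, 47. ]), 87.62) 0.08962332396264328
[368.  136.7] [556.55906051 266.11867478] (array([557.1, 265.8]), array([46.5, 46.5]), 88.4) 0.08954832319497702
[366.1 201.3] [554.43168128 196.70353581] (array([554.7, 195.7]), array([45.2, 46.8]), 88.28) 0.0896124805548055
```

Call:
play_rows([
  {"tx": 14,"ty": 6,"tz": 0,"spin": 0,"claw": 1},
  {"tx": 30,"ty": 13,"tz": 10,"spin": 0,"claw": 1},
  {"tx": 33,"ty": 14,"tz": 20,"spin": 0,"claw": 1},
  {"tx": 22,"ty": 9,"tz": 30,"spin": 0,"claw": 1},
  {"tx": 10,"ty": 4,"tz": 30,"spin": 0,"claw": 1},
  {"tx": 0,"ty": 0,"tz": 30,"spin": 0,"claw": 1},
  {"tx": 0,"ty": 0,"tz": 30,"spin": 0,"claw": 1},
  {"tx": 0,"ty": 0,"tz": 20,"spin": 0,"claw": 1},
  {"tx": 0,"ty": 0,"tz": 0,"spin": 0,"claw": 1},
  {"tx": 0,"ty": 0,"tz": 0,"spin": 0,"claw": 1},
])

```text
clock: 3.85
tcp_pos: [0.5597, 0.34, 0.1309]
tcp_rot: [0.719, 0.695, -0.0, -0.0]
contact_force: [0.2, 0.7, 1.3]
opening: 0.998
grasp_force: 0.0
```

```bash
python3 - <<'E'
from h import *
delta(559.8,339.7,86,-2)
c=grab("wrist"); cv2.imwrite("pics/w2.png",c["frame"][:,:,::-1])
E
```

```text
now [559.7 340.  130.9] yaw -1.90 d [-0.3  0.1 44.9] spin 0.10 j6 2.05 F [0.2 0.7 1.3] open 0.998 g 0.0 t 3.9
```

View pics/w2.png

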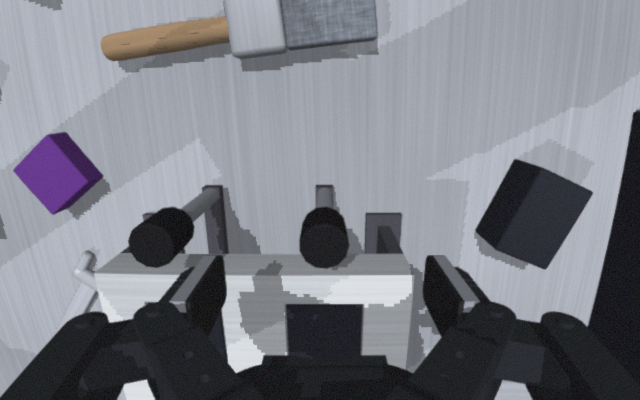

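The knob at (324,240) is centred between the fingers (about column 325), with clear space on both sides. Next: lower, grip and raise.

Call:
play_rows([
  {"tx": 0,"ty": 0,"tz": 15,"spin": 0,"claw": 1},
  {"tx": 0,"ty": 0,"tz": 20,"spin": 0,"claw": 1},
  {"tx": 0,"ty": 0,"tz": 10,"spin": 0,"claw": 1},
  {"tx": 0,"ty": 0,"tz": 0,"spin": 0,"claw": -1},
  {"tx": 0,"ty": 0,"tz": 0,"spin": 0,"claw": -1},
  {"tx": 0,"ty": 0,"tz": 0,"spin": 0,"claw": -1},
  {"tx": 0,"ty": 0,"tz": 0,"spin": 0,"claw": -1},
  {"tx": 0,"ty": 0,"tz": 0,"spin": 0,"claw": -1},
  {"tx": 0,"ty": 0,"tz": 0,"spin": 0,"claw": -1},
  {"tx": 0,"ty": 0,"tz": 0,"spin": 0,"claw": -1},
], force=70)

```text
clock: 4.9
tcp_pos: [0.5593, 0.3395, 0.0872]
tcp_rot: [0.719, 0.695, -0.0, -0.001]
contact_force: [-5.5, -0.7, 4.5]
opening: 0.282
grasp_force: 69.0
```

```bash
python3 - <<'E'
from h import *
delta(559.8,339.7,126,-2)
E
```

```text
now [559.3 339.5  87.2] yaw -1.97 d [  0.3   0.4 -38.8] spin 0.03 j6 2.05 F [-5.5 -0.7  4.5] open 0.282 g 69.0 t 4.9
```

Call:
play_rows([
  {"tx": 0,"ty": 0,"tz": -6,"spin": 0,"claw": -1},
  {"tx": 0,"ty": 0,"tz": -10,"spin": 0,"claw": -1},
  {"tx": 0,"ty": 0,"tz": -10,"spin": 0,"claw": -1},
  {"tx": 0,"ty": 0,"tz": -8,"spin": 0,"claw": -1},
  {"tx": 0,"ty": 0,"tz": -4,"spin": 0,"claw": -1},
  {"tx": 0,"ty": 0,"tz": -2,"spin": 0,"claw": -1},
  {"tx": 0,"ty": 0,"tz": 0,"spin": 0,"claw": -1},
  {"tx": 0,"ty": 0,"tz": 0,"spin": 0,"claw": -1},
])

```text
clock: 5.7
tcp_pos: [0.5593, 0.3393, 0.1255]
tcp_rot: [0.719, 0.695, -0.001, -0.001]
contact_force: [-4.9, 4.2, -10.0]
opening: 0.28
grasp_force: 69.7
```

Call:
play_rows([
  {"tx": 0,"ty": 0,"tz": 0,"spin": 0,"claw": 1},
  {"tx": 0,"ty": 0,"tz": 0,"spin": 0,"claw": 1},
  {"tx": 0,"ty": 0,"tz": 0,"spin": 0,"claw": 1},
  {"tx": 0,"ty": 0,"tz": 0,"spin": 0,"claw": 1},
  {"tx": 0,"ty": 0,"tz": -10,"spin": 0,"claw": 1},
  {"tx": 0,"ty": 0,"tz": -30,"spin": 0,"claw": 1},
  {"tx": 0,"ty": 0,"tz": -20,"spin": 0,"claw": 1},
  {"tx": 0,"ty": 0,"tz": 0,"spin": 0,"claw": 1},
  {"tx": 0,"ty": 0,"tz": 0,"spin": 0,"claw": 1},
])

```text
clock: 6.6
tcp_pos: [0.5616, 0.3391, 0.1864]
tcp_rot: [0.719, 0.695, 0.001, 0.0]
contact_force: [-0.1, 0.4, 0.2]
opening: 0.995
grasp_force: 0.0
```

```bash
python3 - <<'E'
from h import *
delta(557.2,264.7,114,-2)
c=grab("wrist"); P=cloud(c);z=P[...,2]
f=c["frame"].astype(int).sum(-1)
m=(abs(P[...,0]-.557)<.05)&(abs(P[...,1]-.265)<.05)&(z>.1)&(z<.15); print("stone",m.sum(),np.median(z[m]),rect(P[m][:,:2]))
m=(abs(P[...,0]-.559)<.03)&(abs(P[...,1]-.34)<.03)&(z>.1)&(z<.17); print("knob",m.sum(),np.percentile(z[m],95))
cv2.imwrite("pics/w3.png",c["frame"][:,:,::-1])
E
```

```text
now [561.6 339.1 186.4] yaw -2.02 d [-74.6  -1.9  72.3] spin -0.02 j6 2.05 F [-0.1  0.4  0.2] open 0.995 g 0.0 t 6.6
stone 4899 0.1271453980344724 (array([557.2, 266.3]), array([48.7, 48.3]), 87.71)
knob 1991 0.1537847656864326
```

View pics/w3.png

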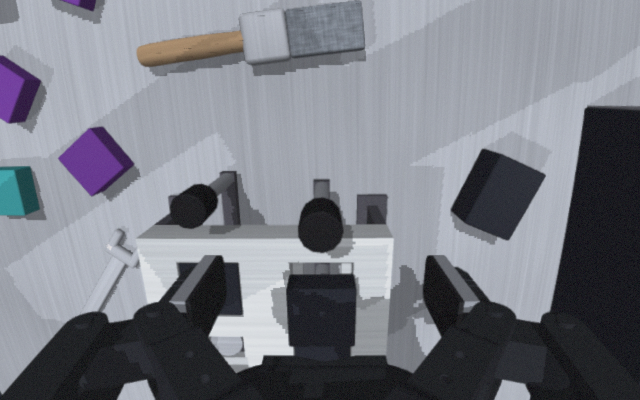

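The stone is raised, with its top at about z 127 mm and its crop spot at (322,310). I'll move over it and recheck.

Call:
play_rows([
  {"tx": -12,"ty": 0,"tz": 0,"spin": 0,"claw": 1},
  {"tx": -25,"ty": 0,"tz": 0,"spin": 0,"claw": 1},
  {"tx": -25,"ty": 0,"tz": 10,"spin": 0,"claw": 1},
  {"tx": -12,"ty": 0,"tz": 15,"spin": 0,"claw": 1},
  {"tx": 0,"ty": 0,"tz": 0,"spin": 0,"claw": 1},
  {"tx": 0,"ty": 0,"tz": 0,"spin": 0,"claw": 1},
])

```text
clock: 7.25
tcp_pos: [0.5574, 0.2643, 0.159]
tcp_rot: [0.72, 0.694, -0.001, -0.001]
contact_force: [-0.4, 0.1, 1.2]
opening: 1.0
grasp_force: 0.0
```

```bash
python3 - <<'E'
from h import *
for i in range(3):
    delta(557.2,265.2,112.5,-2); c=grab("wrist")
E
```

```text
now [557.4 264.3 159. ] yaw -2.06 d [ 0.9 -0.1 46.5] spin -0.06 j6 1.94 F [-0.4  0.1  1.2] open 1.000 g 0.0 t 7.2
now [558.  265.  159.9] yaw -2.01 d [ 0.2 -0.7 47.4] spin -0.01 j6 1.94 F [0.2 0.4 0.2] open 0.998 g 0.0 t 7.3
now [558.4 265.4 160.6] yaw -1.99 d [-0.3 -1.2 48.1] spin 0.01 j6 1.94 F [-0.2  0.2 -0.3] open 0.999 g 0.0 t 7.3
```

Call:
play_rows([
  {"tx": 0,"ty": -0.5,"tz": 15,"spin": 0,"claw": 1},
  {"tx": 0,"ty": 0,"tz": 20,"spin": 0,"claw": 1},
  {"tx": 0,"ty": 0,"tz": 12,"spin": 0,"claw": 1},
  {"tx": 0,"ty": 0,"tz": 0,"spin": 0,"claw": 1},
  {"tx": 0,"ty": 0,"tz": 0,"spin": 0,"claw": -1},
  {"tx": 0,"ty": 0,"tz": 0,"spin": 0,"claw": -1},
  {"tx": 0,"ty": 0,"tz": 0,"spin": 0,"claw": -1},
  {"tx": 0,"ty": 0,"tz": 0,"spin": 0,"claw": -1},
  {"tx": 0,"ty": 0,"tz": 0,"spin": 0,"claw": -1},
  {"tx": 0,"ty": 0,"tz": 0,"spin": 0,"claw": -1},
], force=60)

```text
clock: 8.4
tcp_pos: [0.5585, 0.2654, 0.1146]
tcp_rot: [0.719, 0.695, 0.001, 0.0]
contact_force: [-0.7, 0.6, 4.9]
opening: 0.542
grasp_force: 66.2
```

Call:
play_rows([
  {"tx": 0,"ty": 0,"tz": -5,"spin": 0,"claw": -1},
  {"tx": 0,"ty": 0,"tz": -15,"spin": 0,"claw": -1},
  {"tx": 0,"ty": 0,"tz": -30,"spin": 0,"claw": -1},
  {"tx": 0,"ty": 0,"tz": -40,"spin": 0,"claw": -1},
  {"tx": 0,"ty": 0,"tz": -30,"spin": 0,"claw": -1},
  {"tx": 0,"ty": 0,"tz": -10,"spin": 0,"claw": -1},
  {"tx": 0,"ty": 0,"tz": 0,"spin": 0,"claw": -1},
  {"tx": 0,"ty": 0,"tz": 0,"spin": 0,"claw": -1},
])

```text
clock: 9.2
tcp_pos: [0.5574, 0.2648, 0.2416]
tcp_rot: [0.719, 0.695, -0.001, -0.0]
contact_force: [-0.1, -1.1, -1.0]
opening: 0.54
grasp_force: 65.7
```

```bash
python3 - <<'E'
from h import *
t=np.array([536.5,-232]);a=np.radians(5.7);ex=np.array([np.cos(a),np.sin(a)]);ey=np.array([-ex[1],ex[0]])
for i,(x,y) in {1:(-48,85),2:(48,85),3:(-48,-85),4:(48,-85)}.items(): print(i,(t+x*ex+y*ey).round(1))
delta(*(t+48*ex+85*ey),243,5.7)
E
```

```text
1 [ 480.3 -152.2]
2 [ 575.8 -142.7]
3 [ 497.2 -321.3]
4 [ 592.7 -311.8]
now [557.4 264.8 241.6] yaw -2.01 d [-406.6   32.7   -1. ] spin -7.71 j6 1.94 F [-0.1 -1.1 -1. ] open 0.540 g 65.7 t 9.2
```

Call:
play_rows([
  {"tx": -10,"ty": 1,"tz": 0,"spin": 0,"claw": -1},
  {"tx": -22,"ty": 2,"tz": 0,"spin": 0,"claw": -1},
  {"tx": -35,"ty": 3,"tz": 0,"spin": 0,"claw": -1},
  {"tx": -42,"ty": 3,"tz": 0,"spin": 0,"claw": -1},
  {"tx": -45,"ty": 4,"tz": 0,"spin": 0,"claw": -1},
  {"tx": -45,"ty": 4,"tz": 0,"spin": 0,"claw": -1},
  {"tx": -45,"ty": 4,"tz": 0,"spin": 0,"claw": -1},
  {"tx": -45,"ty": 4,"tz": 0,"spin": 0,"claw": -1},
  {"tx": -42,"ty": 3,"tz": 0,"spin": 0,"claw": -1},
  {"tx": -36,"ty": 3,"tz": 0,"spin": 0,"claw": -1},
  {"tx": -26,"ty": 2,"tz": 0,"spin": 0,"claw": -1},
  {"tx": -14,"ty": 0,"tz": 0,"spin": 0,"claw": -1},
])

```text
clock: 10.4
tcp_pos: [0.575, -0.1456, 0.2407]
tcp_rot: [0.72, 0.693, -0.001, -0.002]
contact_force: [-0.3, 0.5, -1.2]
opening: 0.544
grasp_force: 65.7
```

Call:
play_rows([
  {"tx": 0,"ty": 0,"tz": 0,"spin": -3.7,"claw": -1},
  {"tx": 0,"ty": 0,"tz": 0,"spin": -4,"claw": -1},
  {"tx": 0,"ty": 0,"tz": 0,"spin": 0,"claw": -1},
  {"tx": 0,"ty": 0,"tz": 0,"spin": 0,"claw": -1},
])

```text
clock: 10.8
tcp_pos: [0.576, -0.1423, 0.2424]
tcp_rot: [0.671, 0.741, -0.0, -0.001]
contact_force: [-0.1, 0.6, -1.5]
opening: 0.538
grasp_force: 65.7
```

```bash
python3 - <<'E'
from h import *
delta(575.8,-142.7,19.5,5.7)
c=grab("wrist")
np.savez("w4.npz",**{k:np.array(v) for k,v in c.items()})
cv2.imwrite("pics/w4.png",c["frame"][:,:,::-1])
P=cloud(c); f=c["frame"].astype(int); m=(f[...,0]-f[...,2]>40)&(abs(P[...,2]-.012)<.008)
print(m.sum(),rect(P[m][:,:2]))
E
```

```text
now [ 576.  -142.3  242.4] yaw 5.64 d [-6.000e-01  1.000e-01  2.229e+02] spin -0.06 j6 1.12 F [-0.1  0.6 -1.5] open 0.538 g 65.7 t 10.8
17464 (array([ 566.2, -137.6]), array([448.4, 276.5]), 71.91)
```

View pics/w4.png

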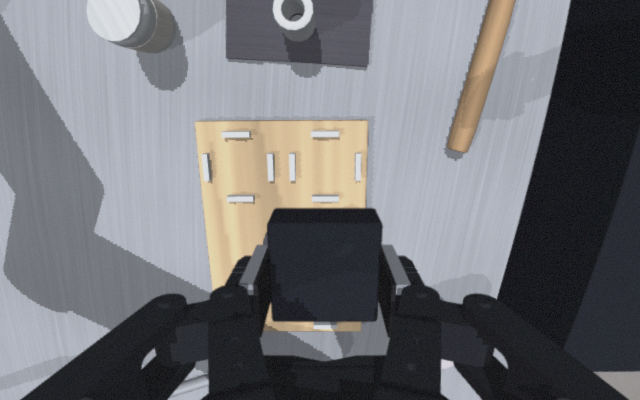

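Wrist view at the tray: station 2's stops are at (325,135), (325,199), (292,167) and (358,167). Station 1's are at (236,135), (240,199), (206,168) and (270,168). The stone is held squarely, with its top near (323,270).

```bash
python3 - <<'E'
from h import *
c=dict(np.load("w4.npz"))
for s in ([(325,134.5),(325,199),(292,167),(358,167)],[(236,135),(240,199),(206.5,168),(270,168)]):
    q=pix2z(c,s,.02)[:,:2]*1000;print(q.round(1).tolist(),q.mean(0).round(1))
    d=q[3]-q[2];print(np.degrees(np.arctan2(d[1],d[0])))
q=pix2z(c,[(196,122),(367.5,121.5)],.012)[:,:2]*1000;print(q, np.degrees(np.arctan2(*(q[1]-q[0])[::-1])))
P=cloud(c);z=P[...,2]; m=(abs(P[...,0]-.576)<.05)&(abs(P[...,1]+.142)<.05)&(z>.245)&(z<.265); f=c["frame"].astype(int).sum(-1)
m[:210]=0;m[320:]=0;m[:,:268]=0;m[:,382:]=0
print("held",m.sum(),np.median(z[m]),rect(P[m][:,:2]))
E
```

```text
[[573.2, -105.8], [580.1, -176.9], [540.8, -144.2], [612.4, -137.2]] [ 576.6 -141.1]
5.588977182654576
[[478.5, -115.3], [485.0, -186.2], [446.8, -154.3], [516.9, -147.7]] [ 481.8 -150.9]
5.384416112151058
[[ 432.16689427 -106.05911792]
 [ 617.43767847  -88.25350039]] 5.489603234205779
held 11636 0.2546741953115559 (array([ 576.2, -142. ]), array([48.1, 47.6]), 5.19)
```

Call:
play_rows([
  {"tx": 0.5,"ty": 0,"tz": 15,"spin": 0,"claw": -1},
  {"tx": 0,"ty": 0,"tz": 35,"spin": 0,"claw": -1},
  {"tx": 0,"ty": 0,"tz": 40,"spin": 0,"claw": -1},
  {"tx": 0,"ty": 0,"tz": 40,"spin": 0,"claw": -1},
  {"tx": 0,"ty": 0,"tz": 35,"spin": 0,"claw": -1},
  {"tx": 0,"ty": 0,"tz": 25,"spin": 0,"claw": -1},
  {"tx": 0,"ty": 0,"tz": 15,"spin": 0,"claw": -1},
  {"tx": 0,"ty": 0,"tz": 8,"spin": 0,"claw": -1},
  {"tx": 0,"ty": 0,"tz": 5,"spin": 0,"claw": -1},
  {"tx": 0,"ty": 0,"tz": 2,"spin": 0,"claw": -1},
  {"tx": 0,"ty": 0,"tz": 0,"spin": 0,"claw": -1},
])

```text
clock: 11.95
tcp_pos: [0.5775, -0.1427, 0.0246]
tcp_rot: [0.671, 0.741, 0.0, 0.001]
contact_force: [0.6, 0.3, -1.3]
opening: 0.538
grasp_force: 65.7
```

Call:
play_rows([
  {"tx": 0,"ty": 0,"tz": 1.5,"spin": 0,"claw": -1},
  {"tx": 0,"ty": 0,"tz": 1.5,"spin": 0,"claw": -1},
  {"tx": 0,"ty": 0,"tz": 0,"spin": 0,"claw": -1},
])

```text
clock: 12.25
tcp_pos: [0.5773, -0.1428, 0.0212]
tcp_rot: [0.671, 0.741, 0.0, 0.001]
contact_force: [0.9, 0.7, 0.5]
opening: 0.539
grasp_force: 65.8
```

Call:
play_rows([
  {"tx": 0,"ty": 0,"tz": 1,"spin": 0,"claw": -1},
  {"tx": 0,"ty": 0,"tz": 0,"spin": 0,"claw": -1},
])

```text
clock: 12.45
tcp_pos: [0.5773, -0.1428, 0.0212]
tcp_rot: [0.671, 0.741, 0.0, 0.001]
contact_force: [-1.0, 0.4, 5.1]
opening: 0.538
grasp_force: 66.4
```

Call:
play_rows([
  {"tx": 0,"ty": 0,"tz": 0,"spin": 0,"claw": 1},
  {"tx": 0,"ty": 0,"tz": 0,"spin": 0,"claw": 1},
  {"tx": 0,"ty": 0,"tz": 0,"spin": 0,"claw": 1},
  {"tx": 0,"ty": 0,"tz": 0,"spin": 0,"claw": 1},
  {"tx": 0,"ty": 0,"tz": -10,"spin": 0,"claw": 1},
  {"tx": 0,"ty": 0,"tz": -25,"spin": 0,"claw": 1},
  {"tx": 0,"ty": 0,"tz": -40,"spin": 0,"claw": 1},
  {"tx": 0,"ty": 0,"tz": -45,"spin": 0,"claw": 1},
  {"tx": 0,"ty": 0,"tz": -45,"spin": 0,"claw": 1},
  {"tx": 0,"ty": 0,"tz": -35,"spin": 0,"claw": 1},
  {"tx": 0,"ty": 0,"tz": -20,"spin": 0,"claw": 1},
  {"tx": 0,"ty": 0,"tz": 0,"spin": 0,"claw": 1},
])

```text
clock: 13.65
tcp_pos: [0.5785, -0.1431, 0.245]
tcp_rot: [0.671, 0.741, 0.002, 0.004]
contact_force: [1.0, -0.0, 0.5]
opening: 1.003
grasp_force: 0.0
```

```bash
cat >> h.py <<'E'
def tops(c,x,y,z0,z1,w=.06):   # rect of what stands between z0 and z1 round x,y (mm)
    P=cloud(c);z=P[...,2]; m=(abs(P[...,0]-x/1e3)<w)&(abs(P[...,1]-y/1e3)<w)&(z>z0)&(z<z1)
    n,l,st,_=cv2.connectedComponentsWithStats(m.astype(np.uint8),connectivity=4)
    i=1+np.argmax(st[1:,4]); m=l==i
    print("top",st[i,4],"z %.4f"%np.median(z[m]),rect(P[m][:,:2]))
E
python3 - <<'E'
from h import *
c=grab("wrist"); tops(c,577,-142,.028,.045)
c=grab("top"); tops(c,577,-142,.028,.045)
delta(559.6,339.5,241,-2)
E
```

```text
top 2028 z 0.0336 (array([ 577.9, -143.3]), array([48. , 48.5]), 5.82)
top 11 z 0.0334 (array([ 587.7, -120.2]), array([14.9,  5.5]), 6.55)
now [ 576.7 -142.4  239.7] yaw 5.69 d [481.3  30.8  -1.5] spin 7.69 j6 1.12 F [ 0.2 -0.3  0.7] open 1.000 g 0.0 t 13.8
```

Call:
play_rows([
  {"tx": 0,"ty": 0,"tz": 0,"spin": 3.7,"claw": -1},
  {"tx": 0,"ty": 0,"tz": 0,"spin": 4,"claw": -1},
  {"tx": 15,"ty": -1,"tz": 0,"spin": 0,"claw": -1},
  {"tx": 35,"ty": -3,"tz": 0,"spin": 0,"claw": -1},
  {"tx": 48,"ty": -4,"tz": 0,"spin": 0,"claw": -1},
  {"tx": 49,"ty": -4,"tz": 0,"spin": 0,"claw": -1},
  {"tx": 49,"ty": -4,"tz": 0,"spin": 0,"claw": -1},
  {"tx": 49,"ty": -4,"tz": 0,"spin": 0,"claw": -1},
  {"tx": 49,"ty": -4,"tz": 0,"spin": 0,"claw": -1},
  {"tx": 49,"ty": -4,"tz": 0,"spin": 0,"claw": -1},
  {"tx": 49,"ty": -3,"tz": 0,"spin": 0,"claw": -1},
  {"tx": 40,"ty": -3,"tz": 0,"spin": 0,"claw": -1},
])

```text
clock: 14.95
tcp_pos: [0.5554, 0.294, 0.2375]
tcp_rot: [0.718, 0.696, -0.001, -0.001]
contact_force: [1.3, 0.3, -0.7]
opening: 0.002
grasp_force: 0.0
```

Call:
play_rows([
  {"tx": 32,"ty": 0,"tz": 0,"spin": 0,"claw": -1},
  {"tx": 17,"ty": 0,"tz": 0,"spin": 0,"claw": -1},
  {"tx": 0,"ty": 0,"tz": 20,"spin": 0,"claw": -1},
  {"tx": 0,"ty": 0,"tz": 30,"spin": 0,"claw": -1},
  {"tx": 0,"ty": 0,"tz": 15,"spin": 0,"claw": -1},
  {"tx": 0,"ty": 0,"tz": 0,"spin": 0,"claw": -1},
  {"tx": 0,"ty": 0,"tz": 0,"spin": 0,"claw": -1},
])

```text
clock: 15.65
tcp_pos: [0.558, 0.3398, 0.1732]
tcp_rot: [0.719, 0.695, -0.001, -0.001]
contact_force: [-0.0, 0.6, 1.3]
opening: 0.002
grasp_force: 0.0
```

```bash
python3 - <<'E'
from h import *
delta(559.6,339.5,115,-2)
c=grab("wrist"); delta(559.6,339.5,115,-2)
E
```

```text
now [558.  339.8 173.2] yaw -1.93 d [-0.2  1.7 58.1] spin 0.07 j6 2.05 F [-0.   0.6  1.3] open 0.002 g 0.0 t 15.7
now [558.9 339.9 174.6] yaw -1.95 d [-0.4  0.7 59.6] spin 0.05 j6 2.05 F [ 0.1 -0.6  0.8] open 0.003 g 0.0 t 15.7
```

Call:
play_rows([
  {"tx": 0,"ty": 0,"tz": 10,"spin": 0,"claw": -1},
  {"tx": 0,"ty": 0,"tz": 10,"spin": 0,"claw": -1},
  {"tx": 0,"ty": 0,"tz": 10,"spin": 0,"claw": -1},
  {"tx": 0,"ty": 0,"tz": 10,"spin": 0,"claw": -1},
  {"tx": 0,"ty": 0,"tz": 8,"spin": 0,"claw": -1},
  {"tx": 0,"ty": 0,"tz": 6,"spin": 0,"claw": -1},
  {"tx": 0,"ty": 0,"tz": 3,"spin": 0,"claw": -1},
  {"tx": 0,"ty": 0,"tz": 0,"spin": 0,"claw": -1},
])

```text
clock: 16.5
tcp_pos: [0.5601, 0.3399, 0.1178]
tcp_rot: [0.719, 0.695, 0.001, 0.0]
contact_force: [1.8, 0.8, 2.8]
opening: -0.001
grasp_force: 1.3
```

Call:
play_rows([
  {"tx": 0,"ty": 0,"tz": 1.5,"spin": 0,"claw": -1},
  {"tx": 0,"ty": 0,"tz": 1,"spin": 0,"claw": -1},
  {"tx": 0,"ty": 0,"tz": 0,"spin": 0,"claw": -1},
])

```text
clock: 16.8
tcp_pos: [0.5601, 0.3399, 0.1159]
tcp_rot: [0.719, 0.695, 0.001, 0.0]
contact_force: [0.8, 0.4, 4.9]
opening: 0.001
grasp_force: 2.4
```

Call:
play_rows([
  {"tx": 0,"ty": 0,"tz": 1.5,"spin": 0,"claw": -1},
  {"tx": 0,"ty": 0,"tz": 1,"spin": 0,"claw": -1},
  {"tx": 0,"ty": 0,"tz": 0,"spin": 0,"claw": -1},
])

```text
clock: 17.1
tcp_pos: [0.5602, 0.3399, 0.115]
tcp_rot: [0.719, 0.695, 0.002, 0.001]
contact_force: [-0.9, -1.0, 9.6]
opening: -0.001
grasp_force: 4.8
```

Call:
play_rows([
  {"tx": 0,"ty": 0,"tz": 1.5,"spin": 0,"claw": -1},
  {"tx": 0,"ty": 0,"tz": 0,"spin": 0,"claw": -1},
])

```text
clock: 17.3
tcp_pos: [0.5602, 0.34, 0.115]
tcp_rot: [0.719, 0.695, 0.002, 0.001]
contact_force: [-4.9, -1.2, 13.8]
opening: 0.0
grasp_force: 6.8
```

Call:
play_rows([
  {"tx": 0,"ty": 0,"tz": -15,"spin": 0,"claw": -1},
  {"tx": 0,"ty": 0,"tz": -25,"spin": 0,"claw": -1},
  {"tx": 0,"ty": -10,"tz": -10,"spin": 0,"claw": 1},
  {"tx": 0,"ty": -30,"tz": 0,"spin": 0,"claw": 1},
  {"tx": 0,"ty": -35,"tz": 0,"spin": 0,"claw": 1},
  {"tx": 0,"ty": -15,"tz": 0,"spin": 0,"claw": 1},
  {"tx": 0,"ty": 0,"tz": 0,"spin": 0,"claw": 1},
  {"tx": 0,"ty": 0,"tz": 0,"spin": 0,"claw": 1},
])

```text
clock: 18.1
tcp_pos: [0.4691, 0.3427, 0.1605]
tcp_rot: [0.719, 0.695, -0.0, 0.0]
contact_force: [0.9, -0.6, -0.3]
opening: 0.993
grasp_force: 0.0
```

```bash
python3 - <<'E'
from h import *
delta(469.7,342.7,86,-2)
c=grab("wrist"); delta(469.7,342.7,86,-2)
P=cloud(c);z=P[...,2]
for n,(x,y) in dict(A=(.5596,.3396),C=(.4697,.3427)).items():
    m=(abs(P[...,0]-x)<.025)&(abs(P[...,1]-y)<.025)&(z>.1)&(z<.17); print(n,m.sum(),np.percentile(z[m],90),P[m].max(0),P[m].min(0))
E
```

```text
now [469.1 342.7 160.5] yaw -1.98 d [ 0.1  0.6 74.5] spin 0.02 j6 2.12 F [ 0.9 -0.6 -0.3] open 0.993 g 0.0 t 18.1
now [469.7 342.6 160.5] yaw -2.01 d [ 0.1  0.  74.5] spin -0.01 j6 2.12 F [-0.2  0.3  0.1] open 0.997 g 0.0 t 18.1
A 1669 0.11508122091816286 [0.57168222 0.35308905 0.11618303] [0.54632791 0.3276156  0.10002473]
C 1578 0.11527958407545767 [0.48281243 0.35579214 0.11641342] [0.45715072 0.32989346 0.10009101]
```

Knob A is fully down: force rose at a steady 115.0 mm. Next is knob C.

Call:
play_rows([
  {"tx": 0,"ty": 0,"tz": 20,"spin": 0,"claw": 1},
  {"tx": 0,"ty": 0,"tz": 30,"spin": 0,"claw": 1},
  {"tx": 0,"ty": 0,"tz": 20,"spin": 0,"claw": 1},
  {"tx": 0,"ty": 0,"tz": 5,"spin": 0,"claw": -1},
  {"tx": 0,"ty": 0,"tz": 0,"spin": 0,"claw": -1},
  {"tx": 0,"ty": 0,"tz": 0,"spin": 0,"claw": -1},
  {"tx": 0,"ty": 0,"tz": 0,"spin": 0,"claw": -1},
  {"tx": 0,"ty": 0,"tz": 0,"spin": 0,"claw": -1},
  {"tx": 0,"ty": 0,"tz": 0,"spin": 0,"claw": -1},
  {"tx": 0,"ty": 0,"tz": 0,"spin": 0,"claw": -1},
], force=70)

```text
clock: 19.15
tcp_pos: [0.4695, 0.3434, 0.088]
tcp_rot: [0.719, 0.695, 0.001, -0.0]
contact_force: [-3.3, -1.1, 6.3]
opening: 0.28
grasp_force: 69.3
```

Call:
play_rows([
  {"tx": 0,"ty": 0,"tz": -6,"spin": 0,"claw": -1},
  {"tx": 0,"ty": 0,"tz": -10,"spin": 0,"claw": -1},
  {"tx": 0,"ty": 0,"tz": -10,"spin": 0,"claw": -1},
  {"tx": 0,"ty": 0,"tz": -8,"spin": 0,"claw": -1},
  {"tx": 0,"ty": 0,"tz": -4,"spin": 0,"claw": -1},
  {"tx": 0,"ty": 0,"tz": -3,"spin": 0,"claw": -1},
  {"tx": 0,"ty": 0,"tz": 0,"spin": 0,"claw": -1},
  {"tx": 0,"ty": 0,"tz": 0,"spin": 0,"claw": -1},
])

```text
clock: 19.95
tcp_pos: [0.4694, 0.3432, 0.126]
tcp_rot: [0.719, 0.695, 0.0, -0.001]
contact_force: [2.4, 4.2, -11.4]
opening: 0.281
grasp_force: 69.6
```

Call:
play_rows([
  {"tx": 0,"ty": 0,"tz": 0,"spin": 0,"claw": 1},
  {"tx": 0,"ty": 0,"tz": 0,"spin": 0,"claw": 1},
  {"tx": 0,"ty": 0,"tz": 0,"spin": 0,"claw": 1},
  {"tx": 0,"ty": 0,"tz": 0,"spin": 0,"claw": 1},
  {"tx": 0,"ty": 0,"tz": -10,"spin": 0,"claw": 1},
  {"tx": 0,"ty": 0,"tz": -30,"spin": 0,"claw": 1},
  {"tx": 0,"ty": 0,"tz": -20,"spin": 0,"claw": 1},
  {"tx": 0,"ty": 0,"tz": 0,"spin": 0,"claw": 1},
  {"tx": 0,"ty": 0,"tz": 0,"spin": 0,"claw": 1},
])

```text
clock: 20.85
tcp_pos: [0.47, 0.3429, 0.1879]
tcp_rot: [0.719, 0.695, 0.001, 0.0]
contact_force: [-0.5, -1.2, -0.5]
opening: 0.999
grasp_force: 0.0
```

```bash
python3 - <<'E'
from h import *
c=grab("wrist"); tops(c,467.5,268,.12,.135,.04)
delta(467.4,268.2,113.5,-2); c=grab("wrist"); delta(467.4,268.2,113.5,-2)
E
```

```text
top 4192 z 0.1270 (array([467.1, 268.4]), array([48.9, 48.2]), 87.15)
now [469.3 342.6 186.6] yaw -2.01 d [-74.4   0.7  73.1] spin -0.01 j6 2.12 F [-1.2  0.1 -0.4] open 0.997 g 0.0 t 20.9
now [468.9 342.4 185.8] yaw -2.01 d [-74.1   1.2  72.4] spin -0.01 j6 2.12 F [ 0.  -0.2  0. ] open 0.998 g 0.0 t 20.9
```

Call:
play_rows([
  {"tx": -12,"ty": 0.5,"tz": 0,"spin": 0,"claw": 1},
  {"tx": -25,"ty": 0,"tz": 0,"spin": 0,"claw": 1},
  {"tx": -25,"ty": 0,"tz": 0,"spin": 0,"claw": 1},
  {"tx": -12,"ty": 0,"tz": 5,"spin": 0,"claw": 1},
  {"tx": 0,"ty": 0,"tz": 15,"spin": 0,"claw": 1},
  {"tx": 0,"ty": 0,"tz": 25,"spin": 0,"claw": 1},
  {"tx": 0,"ty": 0,"tz": 20,"spin": 0,"claw": 1},
  {"tx": 0,"ty": 0,"tz": 7,"spin": 0,"claw": 1},
  {"tx": 0,"ty": 0,"tz": 0,"spin": 0,"claw": 1},
  {"tx": 0,"ty": 0,"tz": 0,"spin": 0,"claw": 1},
], force=60)

```text
clock: 21.95
tcp_pos: [0.4674, 0.2691, 0.1149]
tcp_rot: [0.719, 0.695, 0.0, -0.0]
contact_force: [-0.8, 0.6, 0.6]
opening: 0.996
grasp_force: 0.0
```

Call:
play_rows([
  {"tx": 0,"ty": 0,"tz": 0,"spin": 0,"claw": -1},
  {"tx": 0,"ty": 0,"tz": 0,"spin": 0,"claw": -1},
  {"tx": 0,"ty": 0,"tz": 0,"spin": 0,"claw": -1},
  {"tx": 0,"ty": 0,"tz": 0,"spin": 0,"claw": -1},
  {"tx": 0,"ty": 0,"tz": 0,"spin": 0,"claw": -1},
  {"tx": 0,"ty": 0,"tz": 0,"spin": 0,"claw": -1},
  {"tx": 0,"ty": 0,"tz": 0,"spin": 0,"claw": -1},
])

```text
clock: 22.65
tcp_pos: [0.468, 0.2691, 0.1157]
tcp_rot: [0.719, 0.695, 0.001, 0.0]
contact_force: [-0.4, 0.4, 4.7]
opening: 0.539
grasp_force: 65.3
```

Call:
play_rows([
  {"tx": 0,"ty": 0,"tz": -5,"spin": 0,"claw": -1},
  {"tx": 0,"ty": 0,"tz": -15,"spin": 0,"claw": -1},
  {"tx": 0,"ty": 0,"tz": -30,"spin": 0,"claw": -1},
  {"tx": 0,"ty": 0,"tz": -40,"spin": 0,"claw": -1},
  {"tx": 0,"ty": 0,"tz": -30,"spin": 0,"claw": -1},
  {"tx": 0,"ty": 0,"tz": -10,"spin": 0,"claw": -1},
  {"tx": 0,"ty": 0,"tz": 0,"spin": 0,"claw": -1},
  {"tx": 0,"ty": 0,"tz": 0,"spin": 0,"claw": -1},
])

```text
clock: 23.45
tcp_pos: [0.4668, 0.2685, 0.2431]
tcp_rot: [0.719, 0.695, -0.001, -0.0]
contact_force: [-1.0, -0.5, -1.4]
opening: 0.539
grasp_force: 64.9
```

Call:
play_rows([
  {"tx": -10,"ty": 1,"tz": 0,"spin": 0,"claw": -1},
  {"tx": -23,"ty": 2,"tz": 0,"spin": 0,"claw": -1},
  {"tx": -36,"ty": 2,"tz": 0,"spin": 0,"claw": -1},
  {"tx": -43,"ty": 3,"tz": 0,"spin": 0,"claw": -1},
  {"tx": -47,"ty": 3,"tz": 0,"spin": 0,"claw": -1},
  {"tx": -47,"ty": 3,"tz": 0,"spin": 0,"claw": -1},
  {"tx": -47,"ty": 3,"tz": 0,"spin": 0,"claw": -1},
  {"tx": -46,"ty": 3,"tz": 0,"spin": 0,"claw": -1},
  {"tx": -43,"ty": 3,"tz": 0,"spin": 0,"claw": -1},
  {"tx": -37,"ty": 3,"tz": 0,"spin": 0,"claw": -1},
  {"tx": -26,"ty": 2,"tz": 0,"spin": 0,"claw": -1},
  {"tx": -14,"ty": 0,"tz": 0,"spin": 0,"claw": -1},
])

```text
clock: 24.65
tcp_pos: [0.4791, -0.1533, 0.2425]
tcp_rot: [0.72, 0.693, -0.001, -0.002]
contact_force: [-0.1, 0.3, -2.1]
opening: 0.536
grasp_force: 64.8
```

Call:
play_rows([
  {"tx": 0,"ty": 0,"tz": 0,"spin": -3.7,"claw": -1},
  {"tx": 0,"ty": 0,"tz": 0,"spin": -3.9,"claw": -1},
  {"tx": 0,"ty": 0,"tz": 0,"spin": 0,"claw": -1},
  {"tx": 0,"ty": 0,"tz": 0,"spin": 0,"claw": -1},
])

```text
clock: 25.05
tcp_pos: [0.4801, -0.1505, 0.244]
tcp_rot: [0.672, 0.74, -0.0, -0.001]
contact_force: [-0.8, 0.4, -1.2]
opening: 0.542
grasp_force: 64.8
```

```bash
python3 - <<'E'
from h import *
delta(481.2,-151.6,22,5.6); c=grab("wrist"); 
o=observe()["tcp_pos"]*1000; z0=o[2]/1000
tops(c,481,-151,z0+.005,z0+.018,.045); delta(481.2,-151.6,22,5.6)
E
```

```text
now [ 480.1 -150.5  244. ] yaw 5.54 d [ -1.5   1.3 222. ] spin -0.06 j6 1.04 F [-0.8  0.4 -1.2] open 0.542 g 64.8 t 25.1
top 11719 z 0.2547 (array([ 480.6, -151.5]), array([73.1, 48.7]), 6.54)
now [ 480.2 -150.5  244.2] yaw 5.56 d [ -1.4   1.1 222.2] spin -0.04 j6 1.04 F [-0.7  0.1 -1. ] open 0.539 g 64.8 t 25.1
```

Call:
play_rows([
  {"tx": -1,"ty": 1,"tz": 15,"spin": 0,"claw": -1},
  {"tx": 0,"ty": 0,"tz": 35,"spin": 0,"claw": -1},
  {"tx": 0,"ty": 0,"tz": 40,"spin": 0,"claw": -1},
  {"tx": 0,"ty": 0,"tz": 40,"spin": 0,"claw": -1},
  {"tx": 0,"ty": 0,"tz": 35,"spin": 0,"claw": -1},
  {"tx": 0,"ty": 0,"tz": 25,"spin": 0,"claw": -1},
  {"tx": 0,"ty": 0,"tz": 15,"spin": 0,"claw": -1},
  {"tx": 0,"ty": 0,"tz": 8,"spin": 0,"claw": -1},
  {"tx": 0,"ty": 0,"tz": 5,"spin": 0,"claw": -1},
  {"tx": 0,"ty": 0,"tz": 2,"spin": 0,"claw": -1},
  {"tx": 0,"ty": 0,"tz": 0,"spin": 0,"claw": -1},
])

```text
clock: 26.2
tcp_pos: [0.4824, -0.1521, 0.0256]
tcp_rot: [0.672, 0.741, 0.0, 0.001]
contact_force: [-0.2, -0.9, -1.5]
opening: 0.543
grasp_force: 64.8
```

Call:
play_rows([
  {"tx": 0,"ty": 0,"tz": 1,"spin": 0,"claw": -1},
  {"tx": 0,"ty": 0,"tz": 1,"spin": 0,"claw": -1},
  {"tx": 0,"ty": 0,"tz": 0,"spin": 0,"claw": -1},
])

```text
clock: 26.5
tcp_pos: [0.482, -0.1521, 0.0232]
tcp_rot: [0.672, 0.741, 0.0, 0.0]
contact_force: [0.1, 0.6, -1.4]
opening: 0.539
grasp_force: 64.8
```

Call:
play_rows([
  {"tx": 0,"ty": 0,"tz": 1,"spin": 0,"claw": -1},
  {"tx": 0,"ty": 0,"tz": 1,"spin": 0,"claw": -1},
  {"tx": 0,"ty": 0,"tz": 0,"spin": 0,"claw": -1},
])

```text
clock: 26.8
tcp_pos: [0.482, -0.1521, 0.0228]
tcp_rot: [0.672, 0.741, 0.0, 0.001]
contact_force: [-2.8, 1.3, 7.4]
opening: 0.538
grasp_force: 65.7
```

Call:
play_rows([
  {"tx": 0,"ty": 0,"tz": 0,"spin": 0,"claw": 1},
  {"tx": 0,"ty": 0,"tz": 0,"spin": 0,"claw": 1},
  {"tx": 0,"ty": 0,"tz": 0,"spin": 0,"claw": 1},
  {"tx": 0,"ty": 0,"tz": 0,"spin": 0,"claw": 1},
  {"tx": 0,"ty": 0,"tz": -10,"spin": 0,"claw": 1},
  {"tx": 0,"ty": 0,"tz": -25,"spin": 0,"claw": 1},
  {"tx": 0,"ty": 0,"tz": -40,"spin": 0,"claw": 1},
  {"tx": 0,"ty": 0,"tz": -45,"spin": 0,"claw": 1},
  {"tx": 0,"ty": 0,"tz": -45,"spin": 0,"claw": 1},
  {"tx": 0,"ty": 0,"tz": -35,"spin": 0,"claw": 1},
  {"tx": 0,"ty": 0,"tz": -20,"spin": 0,"claw": 1},
  {"tx": 0,"ty": 0,"tz": 0,"spin": 0,"claw": 1},
])

```text
clock: 28.0
tcp_pos: [0.4837, -0.1528, 0.246]
tcp_rot: [0.672, 0.741, 0.001, 0.004]
contact_force: [-0.1, 0.5, 0.5]
opening: 0.999
grasp_force: 0.0
```

```bash
python3 - <<'E'
from h import *
c=grab("wrist"); c=grab("wrist"); tops(c,481,-151,.028,.045,.04);tops(c,577,-142,.028,.045,.04)
delta(470,342.7,241,-2)
E
```

```text
top 2020 z 0.0336 (array([ 483.1, -153.1]), array([47.6, 47.4]), 4.96)
top 2043 z 0.0335 (array([ 584.9, -147.3]), array([48.6, 48.4]), 10.41)
now [ 482.  -152.   241.3] yaw 5.59 d [493.6  36.3  -0. ] spin 7.59 j6 1.03 F [-0.   0.2 -0.9] open 0.998 g 0.0 t 28.1
```

Call:
play_rows([
  {"tx": 0,"ty": 0,"tz": 0,"spin": 3.7,"claw": -1},
  {"tx": 0,"ty": 0,"tz": 0,"spin": 3.9,"claw": -1},
  {"tx": 15,"ty": -1,"tz": 0,"spin": 0,"claw": -1},
  {"tx": 35,"ty": -2,"tz": 0,"spin": 0,"claw": -1},
  {"tx": 48,"ty": -3,"tz": 0,"spin": 0,"claw": -1},
  {"tx": 49,"ty": -3,"tz": 0,"spin": 0,"claw": -1},
  {"tx": 49,"ty": -3,"tz": 0,"spin": 0,"claw": -1},
  {"tx": 49,"ty": -3,"tz": 0,"spin": 0,"claw": -1},
  {"tx": 49,"ty": -3,"tz": 0,"spin": 0,"claw": -1},
  {"tx": 49,"ty": -3,"tz": 0,"spin": 0,"claw": -1},
  {"tx": 49,"ty": -3,"tz": 0,"spin": 0,"claw": -1},
  {"tx": 45,"ty": -3,"tz": 0,"spin": 0,"claw": -1},
])

```text
clock: 29.3
tcp_pos: [0.468, 0.2886, 0.2393]
tcp_rot: [0.718, 0.696, -0.001, -0.001]
contact_force: [1.9, -0.7, -1.1]
opening: 0.003
grasp_force: 0.0
```

Call:
play_rows([
  {"tx": 38,"ty": -2,"tz": 0,"spin": 0,"claw": -1},
  {"tx": 19,"ty": 0,"tz": 0,"spin": 0,"claw": -1},
  {"tx": 0,"ty": 0,"tz": 20,"spin": 0,"claw": -1},
  {"tx": 0,"ty": 0,"tz": 30,"spin": 0,"claw": -1},
  {"tx": 0,"ty": 0,"tz": 15,"spin": 0,"claw": -1},
  {"tx": 0,"ty": 0,"tz": 0,"spin": 0,"claw": -1},
  {"tx": 0,"ty": 0,"tz": 0,"spin": 0,"claw": -1},
])

```text
clock: 30.0
tcp_pos: [0.4687, 0.3429, 0.1749]
tcp_rot: [0.719, 0.695, -0.001, -0.0]
contact_force: [-0.7, 0.4, -0.1]
opening: -0.0
grasp_force: 0.0
```

```bash
python3 - <<'E'
from h import *
delta(470,342.7,115,-2)
c=grab("wrist"); delta(470,342.7,115,-2)
E
```

```text
now [468.7 342.9 174.9] yaw -1.93 d [-0.1  1.4 59.9] spin 0.07 j6 2.12 F [-0.7  0.4 -0.1] open -0.000 g 0.0 t 30.0
now [469.6 343.2 176.2] yaw -1.95 d [-0.5  0.4 61.2] spin 0.05 j6 2.12 F [0.2 0.9 0.3] open -0.000 g 0.0 t 30.1
```

Stone 2 now reads (584.9, -147.3) and 10°, so it has shifted and will need re-seating. First I'll press knob C down.

Call:
play_rows([
  {"tx": 0,"ty": 0,"tz": 12,"spin": 0,"claw": -1},
  {"tx": 0,"ty": 0,"tz": 10,"spin": 0,"claw": -1},
  {"tx": 0,"ty": 0,"tz": 10,"spin": 0,"claw": -1},
  {"tx": 0,"ty": 0,"tz": 10,"spin": 0,"claw": -1},
  {"tx": 0,"ty": 0,"tz": 9,"spin": 0,"claw": -1},
  {"tx": 0,"ty": 0,"tz": 6,"spin": 0,"claw": -1},
  {"tx": 0,"ty": 0,"tz": 3,"spin": 0,"claw": -1},
  {"tx": 0,"ty": 0,"tz": 2,"spin": 0,"claw": -1},
  {"tx": 0,"ty": 0,"tz": 1,"spin": 0,"claw": -1},
  {"tx": 0,"ty": 0,"tz": 0,"spin": 0,"claw": -1},
])

```text
clock: 31.05
tcp_pos: [0.4706, 0.3432, 0.115]
tcp_rot: [0.719, 0.695, 0.001, 0.0]
contact_force: [-2.1, -1.2, 7.8]
opening: 0.002
grasp_force: 4.4
```

Call:
play_rows([
  {"tx": 0,"ty": 0,"tz": 1,"spin": 0,"claw": -1},
  {"tx": 0,"ty": 0,"tz": 1,"spin": 0,"claw": -1},
  {"tx": 0,"ty": 0,"tz": 0,"spin": 0,"claw": -1},
])

```text
clock: 31.35
tcp_pos: [0.4707, 0.3432, 0.115]
tcp_rot: [0.719, 0.695, 0.002, 0.0]
contact_force: [-4.4, -2.0, 14.8]
opening: 0.001
grasp_force: 7.5
```

```bash
python3 - <<'E'
from h import *
delta(470,342.7,115,-2)
c=grab("top"); tops(c,577,-142,.028,.045,.04); tops(c,481,-151,.028,.045,.04)
np.savez("t2.npz",**{k:np.array(v) for k,v in c.items()})
P=cloud(c);z=P[...,2];f=c["frame"].astype(int)
m=(f.sum(-1)<200)&(z<.02)&(abs(P[...,0]-.533)<.1)&(abs(P[...,1])<.07); print("plate",m.sum(),rect(P[m][:,:2]))
cv2.imwrite("pics/t2.png",cv2.resize(c["frame"][135:235,305:465,::-1],None,fx=5,fy=5,interpolation=cv2.INTER_CUBIC))
E
```

```text
now [470.7 343.2 115. ] yaw -2.01 d [-0.5 -0.7 -0. ] spin -0.01 j6 2.12 F [-4.4 -2.  14.8] open 0.001 g 7.5 t 31.4
top 280 z 0.0338 (array([ 583.8, -146.6]), array([50., 49.]), 10.33)
top 276 z 0.0342 (array([ 481.8, -153.5]), array([45.4, 48.8]), 5.61)
plate 1141 (array([535.1,   3.2]), array([153.3,  74.8]), 2.46)
```

View pics/t2.png

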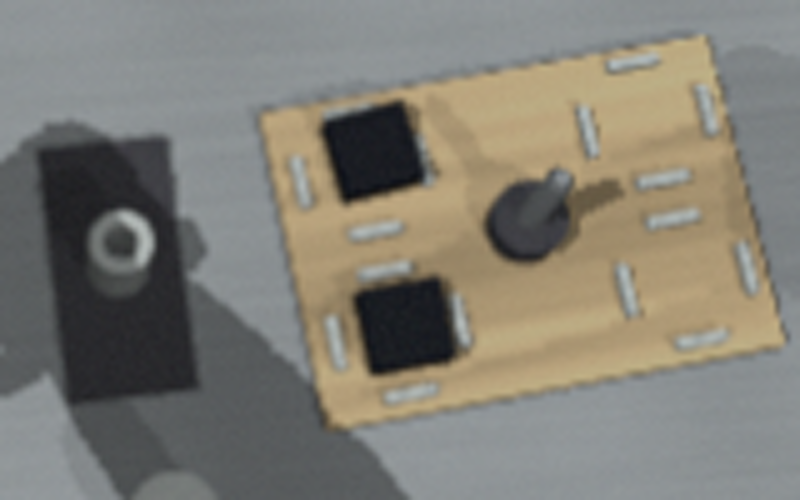

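Stone 2 lies askew at crop (373,150), against its stops at (425,160) and (345,110). Nothing of mine was near it, so it was knocked. Stone 1 at crop (405,326) is square. I'll do stone B first and then re-seat stone 2.

Call:
play_rows([
  {"tx": 0,"ty": 0,"tz": -15,"spin": 0,"claw": -1},
  {"tx": 0,"ty": 0,"tz": -25,"spin": 0,"claw": -1},
  {"tx": 0,"ty": 0,"tz": -20,"spin": 0,"claw": -1},
  {"tx": -15,"ty": 7,"tz": 0,"spin": 0,"claw": 1},
  {"tx": -35,"ty": 15,"tz": 0,"spin": 0,"claw": 1},
  {"tx": -45,"ty": 18,"tz": 0,"spin": 0,"claw": 1},
  {"tx": -45,"ty": 18,"tz": 0,"spin": 0,"claw": 1},
  {"tx": -40,"ty": 17,"tz": 0,"spin": 0,"claw": 1},
  {"tx": -27,"ty": 10,"tz": 0,"spin": 0,"claw": 1},
  {"tx": -13,"ty": 5,"tz": 0,"spin": 0,"claw": 1},
  {"tx": 0,"ty": 0,"tz": 0,"spin": 0,"claw": 1},
  {"tx": 0,"ty": 0,"tz": 0,"spin": 0,"claw": 1},
])

```text
clock: 32.6
tcp_pos: [0.5517, 0.1202, 0.1701]
tcp_rot: [0.719, 0.695, -0.0, -0.001]
contact_force: [0.1, 0.3, 0.2]
opening: 1.002
grasp_force: 0.0
```

```bash
python3 - <<'E'
from h import *
c=grab("wrist");delta(552.3,120.3,87,-2)
P=cloud(c);z=P[...,2]
for n,(x,y) in dict(B=(.5523,.1203)).items():
    m=(abs(P[...,0]-x)<.025)&(abs(P[...,1]-y)<.025)&(z>.1)&(z<.17); print(n,m.sum(),np.percentile(z[m],90),P[m].max(0),P[m].min(0))
delta(552.3,120.3,87,-2)
E
```

```text
now [551.7 120.8 170.3] yaw -1.95 d [-0.5  0.7 83.3] spin 0.05 j6 1.70 F [-0.   0.2  0.4] open 0.999 g 0.0 t 32.6
B 1434 0.11526871141659875 [0.56571483 0.13293271 0.11640226] [0.54034961 0.10771728 0.10009152]
now [551.7 120.8 170.3] yaw -1.95 d [-0.5  0.7 83.3] spin 0.05 j6 1.70 F [-0.   0.2  0.4] open 0.999 g 0.0 t 32.6
```

Call:
play_rows([
  {"tx": 0,"ty": 1,"tz": 20,"spin": 0,"claw": 1},
  {"tx": 0,"ty": 0,"tz": 30,"spin": 0,"claw": 1},
  {"tx": 0,"ty": 0,"tz": 25,"spin": 0,"claw": 1},
  {"tx": 0,"ty": 0,"tz": 8,"spin": 0,"claw": 1},
  {"tx": 0,"ty": 0,"tz": 0,"spin": 0,"claw": -1},
  {"tx": 0,"ty": 0,"tz": 0,"spin": 0,"claw": -1},
  {"tx": 0,"ty": 0,"tz": 0,"spin": 0,"claw": -1},
  {"tx": 0,"ty": 0,"tz": 0,"spin": 0,"claw": -1},
  {"tx": 0,"ty": 0,"tz": 0,"spin": 0,"claw": -1},
  {"tx": 0,"ty": 0,"tz": 0,"spin": 0,"claw": -1},
  {"tx": 0,"ty": 0,"tz": 0,"spin": 0,"claw": -1},
], force=70)

```text
clock: 33.75
tcp_pos: [0.5526, 0.1201, 0.09]
tcp_rot: [0.719, 0.695, 0.0, -0.0]
contact_force: [-4.7, -0.2, 4.7]
opening: 0.278
grasp_force: 68.8
```

Call:
play_rows([
  {"tx": 0,"ty": 0,"tz": -6,"spin": 0,"claw": -1},
  {"tx": 0,"ty": 0,"tz": -10,"spin": 0,"claw": -1},
  {"tx": 0,"ty": 0,"tz": -10,"spin": 0,"claw": -1},
  {"tx": 0,"ty": 0,"tz": -8,"spin": 0,"claw": -1},
  {"tx": 0,"ty": 0,"tz": -4,"spin": 0,"claw": -1},
  {"tx": 0,"ty": 0,"tz": -3,"spin": 0,"claw": -1},
  {"tx": 0,"ty": 0,"tz": 0,"spin": 0,"claw": -1},
  {"tx": 0,"ty": 0,"tz": 0,"spin": 0,"claw": -1},
])

```text
clock: 34.55
tcp_pos: [0.5526, 0.12, 0.1292]
tcp_rot: [0.719, 0.695, -0.0, -0.001]
contact_force: [-2.6, 4.1, -6.8]
opening: 0.279
grasp_force: 69.9
```

Call:
play_rows([
  {"tx": 0,"ty": 0,"tz": 0,"spin": 0,"claw": 1},
  {"tx": 0,"ty": 0,"tz": 0,"spin": 0,"claw": 1},
  {"tx": 0,"ty": 0,"tz": 0,"spin": 0,"claw": 1},
  {"tx": 0,"ty": 0,"tz": 0,"spin": 0,"claw": 1},
  {"tx": 0,"ty": 0,"tz": -10,"spin": 0,"claw": 1},
  {"tx": 0,"ty": 0,"tz": -30,"spin": 0,"claw": 1},
  {"tx": 0,"ty": 0,"tz": -20,"spin": 0,"claw": 1},
  {"tx": 15,"ty": 0,"tz": 0,"spin": 0,"claw": 1},
  {"tx": 30,"ty": 0,"tz": 0,"spin": 0,"claw": 1},
  {"tx": 20,"ty": 0,"tz": 0,"spin": 0,"claw": 1},
  {"tx": 10,"ty": 0,"tz": 0,"spin": 0,"claw": 1},
  {"tx": 0,"ty": 0,"tz": 0,"spin": 0,"claw": 1},
])

```text
clock: 35.75
tcp_pos: [0.5555, 0.1962, 0.1881]
tcp_rot: [0.719, 0.695, -0.0, -0.0]
contact_force: [1.1, -0.7, 0.0]
opening: 1.001
grasp_force: 0.0
```

```bash
python3 - <<'E'
from h import *
c=grab("wrist");c=grab("wrist"); tops(c,555,195,.12,.135,.04)
delta(555,195.3,114.5,-2)
E
```

```text
top 5493 z 0.1283 (array([555.4, 195.4]), array([47.8, 48.2]), 88.08)
now [555.7 194.5 188.4] yaw -1.99 d [ 0.8 -0.6 73.9] spin 0.01 j6 1.83 F [ 0.7  0.9 -0. ] open 1.003 g 0.0 t 35.9
```

Call:
play_rows([
  {"tx": 0.5,"ty": -0.5,"tz": 15,"spin": 0,"claw": 1},
  {"tx": 0,"ty": 0,"tz": 28,"spin": 0,"claw": 1},
  {"tx": 0,"ty": 0,"tz": 22,"spin": 0,"claw": 1},
  {"tx": 0,"ty": 0,"tz": 8,"spin": 0,"claw": 1},
  {"tx": 0,"ty": 0,"tz": 0,"spin": 0,"claw": 1},
  {"tx": 0,"ty": 0,"tz": 0,"spin": 0,"claw": -1},
  {"tx": 0,"ty": 0,"tz": 0,"spin": 0,"claw": -1},
  {"tx": 0,"ty": 0,"tz": 0,"spin": 0,"claw": -1},
  {"tx": 0,"ty": 0,"tz": 0,"spin": 0,"claw": -1},
  {"tx": 0,"ty": 0,"tz": 0,"spin": 0,"claw": -1},
  {"tx": 0,"ty": 0,"tz": 0,"spin": 0,"claw": -1},
  {"tx": 0,"ty": 0,"tz": 0,"spin": 0,"claw": -1},
], force=60)

```text
clock: 37.05
tcp_pos: [0.5564, 0.1954, 0.1168]
tcp_rot: [0.719, 0.695, 0.001, 0.001]
contact_force: [1.2, -0.3, 4.0]
opening: 0.541
grasp_force: 65.0
```

Call:
play_rows([
  {"tx": 0,"ty": 0,"tz": -5,"spin": 0,"claw": -1},
  {"tx": 0,"ty": 0,"tz": -15,"spin": 0,"claw": -1},
  {"tx": 0,"ty": 0,"tz": -30,"spin": 0,"claw": -1},
  {"tx": 0,"ty": 0,"tz": -40,"spin": 0,"claw": -1},
  {"tx": 0,"ty": 0,"tz": -30,"spin": 0,"claw": -1},
  {"tx": 0,"ty": 0,"tz": -10,"spin": 0,"claw": -1},
  {"tx": 0,"ty": 0,"tz": 0,"spin": 0,"claw": -1},
  {"tx": 0,"ty": 0,"tz": 0,"spin": 0,"claw": -1},
])

```text
clock: 37.85
tcp_pos: [0.5548, 0.1951, 0.244]
tcp_rot: [0.719, 0.695, -0.001, -0.001]
contact_force: [-0.3, 0.0, -1.9]
opening: 0.541
grasp_force: 64.5
```

Call:
play_rows([
  {"tx": -10,"ty": 0,"tz": 0,"spin": 0,"claw": -1},
  {"tx": -22,"ty": -2,"tz": 0,"spin": 0,"claw": -1},
  {"tx": -35,"ty": -3,"tz": 0,"spin": 0,"claw": -1},
  {"tx": -43,"ty": -3,"tz": 0,"spin": 0,"claw": -1},
  {"tx": -46,"ty": -3,"tz": 0,"spin": 0,"claw": -1},
  {"tx": -46,"ty": -4,"tz": 0,"spin": 0,"claw": -1},
  {"tx": -46,"ty": -4,"tz": 0,"spin": 0,"claw": -1},
  {"tx": -46,"ty": -4,"tz": 0,"spin": 0,"claw": -1},
  {"tx": -46,"ty": -4,"tz": 0,"spin": 0,"claw": -1},
  {"tx": -46,"ty": -4,"tz": 0,"spin": 0,"claw": -1},
  {"tx": -44,"ty": -3,"tz": 0,"spin": 0,"claw": -1},
  {"tx": -38,"ty": -3,"tz": 0,"spin": 0,"claw": -1},
])

```text
clock: 39.05
tcp_pos: [0.5, -0.2735, 0.2434]
tcp_rot: [0.72, 0.694, -0.001, -0.002]
contact_force: [0.5, 0.1, -0.6]
opening: 0.543
grasp_force: 64.5
```

Call:
play_rows([
  {"tx": -29,"ty": -2,"tz": 0,"spin": 0,"claw": -1},
  {"tx": -15,"ty": 0,"tz": 0,"spin": 0,"claw": -1},
  {"tx": -5,"ty": 0,"tz": 0,"spin": 0,"claw": -1},
  {"tx": 0,"ty": 0,"tz": 0,"spin": -3.6,"claw": -1},
  {"tx": 0,"ty": 0,"tz": 0,"spin": -4,"claw": -1},
  {"tx": 0,"ty": 0,"tz": 0,"spin": 0,"claw": -1},
  {"tx": 0,"ty": 0,"tz": 0,"spin": 0,"claw": -1},
])

```text
clock: 39.75
tcp_pos: [0.4985, -0.3188, 0.2456]
tcp_rot: [0.672, 0.741, 0.0, -0.0]
contact_force: [0.3, -0.1, -1.4]
opening: 0.535
grasp_force: 64.5
```

```bash
python3 - <<'E'
from h import *
c=grab("wrist");delta(497.8,-320.8,23,5.6); c=grab("wrist"); delta(497.8,-320.8,23,5.6)
np.savez("w5.npz",**{k:np.array(v) for k,v in c.items()})
cv2.imwrite("pics/w5.png",c["frame"][:,:,::-1])
for x,y in ((481.5,-152),(584,-147)): tops(c,x,y,.028,.045,.04)
E
```

```text
now [ 498.5 -319.   245.7] yaw 5.60 d [ -1.8  -0.8 222.7] spin -0.00 j6 0.79 F [ 0.7 -0.4 -1.2] open 0.538 g 64.5 t 39.8
now [ 498.5 -319.3  245.7] yaw 5.60 d [ -1.6  -0.8 222.7] spin -0.00 j6 0.79 F [ 1.   0.1 -1.4] open 0.541 g 64.5 t 39.9
top 1345 z 0.0335 (array([ 483.8, -165.9]), array([48.2, 23.1]), 5.37)
top 1598 z 0.0335 (array([ 587.2, -156.8]), array([48.7, 30.1]), 9.83)
```

View pics/w5.png

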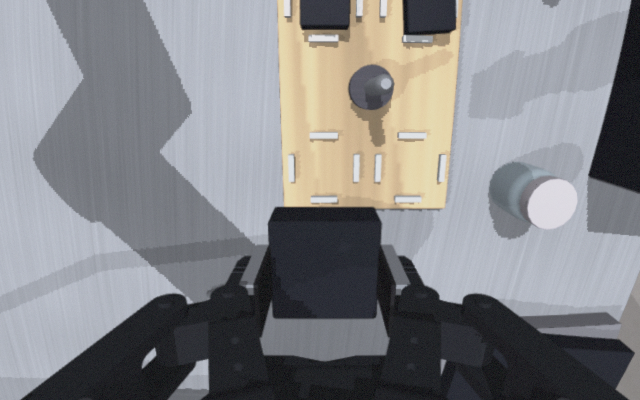

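Station 3's stops are at (324,136), (324,200), (292,168) and (356,168), and station 4's at (412,136), (408,200), (378,168) and (442,168). The rod tip is at (386,83).

```bash
python3 - <<'E'
from h import *
c=dict(np.load("w5.npz"))
for s in ([(324,136),(324,200),(292,168),(356.5,168)],[(412,136),(408,200),(378,168),(442,168)]):
    q=pix2z(c,s,.02)[:,:2]*1000;print(q.round(1).tolist(),q.mean(0).round(1))
print("rod",pix2z(c,[(386,83)],.118)*1000)
a=np.radians(5.6);ex=np.array([np.cos(a),np.sin(a)]);ey=np.array([-ex[1],ex[0]])
S={1:[481.8,-150.9],2:[576.6,-141.1]}
for i,(x,y) in {1:(-48,85),2:(48,85)}.items(): print("origin from",i,np.array(S[i])-x*ex-y*ey)
E
```

```text
[[495.2, -284.6], [502.0, -355.9], [463.4, -322.8], [534.1, -315.9]] [ 498.7 -319.8]
[[589.6, -275.2], [596.9, -346.8], [557.7, -313.6], [628.8, -306.5]] [ 593.3 -310.5]
rod [[ 537.38256095 -230.12583155  118.        ]]
origin from 1 [ 537.86546168 -230.81034981]
origin from 2 [ 537.12363128 -230.37830819]
```

Call:
play_rows([
  {"tx": -1,"ty": -0.2,"tz": 15,"spin": 0,"claw": -1},
  {"tx": 0,"ty": 0,"tz": 35,"spin": 0,"claw": -1},
  {"tx": 0,"ty": 0,"tz": 40,"spin": 0,"claw": -1},
  {"tx": 0,"ty": 0,"tz": 40,"spin": 0,"claw": -1},
  {"tx": 0,"ty": 0,"tz": 35,"spin": 0,"claw": -1},
  {"tx": 0,"ty": 0,"tz": 25,"spin": 0,"claw": -1},
  {"tx": 0,"ty": 0,"tz": 15,"spin": 0,"claw": -1},
  {"tx": 0,"ty": 0,"tz": 8,"spin": 0,"claw": -1},
  {"tx": 0,"ty": 0,"tz": 5,"spin": 0,"claw": -1},
  {"tx": 0,"ty": 0,"tz": 2,"spin": 0,"claw": -1},
  {"tx": 0,"ty": 0,"tz": 0,"spin": 0,"claw": -1},
])

```text
clock: 40.95
tcp_pos: [0.499, -0.3217, 0.0271]
tcp_rot: [0.672, 0.741, 0.0, 0.001]
contact_force: [0.6, -0.3, -0.7]
opening: 0.538
grasp_force: 64.4
```

Call:
play_rows([
  {"tx": 0,"ty": 0,"tz": 1,"spin": 0,"claw": -1},
  {"tx": 0,"ty": 0,"tz": 1,"spin": 0,"claw": -1},
  {"tx": 0,"ty": 0,"tz": 1,"spin": 0,"claw": -1},
  {"tx": 0,"ty": 0,"tz": 0,"spin": 0,"claw": -1},
])

```text
clock: 41.35
tcp_pos: [0.4986, -0.3214, 0.0234]
tcp_rot: [0.672, 0.741, 0.0, 0.001]
contact_force: [0.3, -0.3, 0.5]
opening: 0.535
grasp_force: 64.6
```

Call:
play_rows([
  {"tx": 1.2,"ty": 0,"tz": -0.8,"spin": 0,"claw": -1},
  {"tx": 0,"ty": 0,"tz": 0,"spin": 0,"claw": -1},
  {"tx": 0,"ty": 0,"tz": 1.3,"spin": 0,"claw": -1},
  {"tx": 0,"ty": 0,"tz": 0,"spin": 0,"claw": -1},
  {"tx": 0,"ty": 0,"tz": 0,"spin": 0,"claw": 1},
  {"tx": 0,"ty": 0,"tz": 0,"spin": 0,"claw": 1},
  {"tx": 0,"ty": 0,"tz": 0,"spin": 0,"claw": 1},
  {"tx": 0,"ty": 0,"tz": 0,"spin": 0,"claw": 1},
  {"tx": 0,"ty": 0,"tz": -10,"spin": 0,"claw": 1},
  {"tx": 0,"ty": 0,"tz": -25,"spin": 0,"claw": 1},
  {"tx": 0,"ty": 0,"tz": -40,"spin": 0,"claw": 1},
  {"tx": 0,"ty": 0,"tz": -45,"spin": 0,"claw": 1},
])

```text
clock: 42.55
tcp_pos: [0.4971, -0.3191, 0.1426]
tcp_rot: [0.672, 0.741, -0.0, -0.002]
contact_force: [0.0, -0.2, -0.6]
opening: 0.997
grasp_force: 0.0
```

Call:
play_rows([
  {"tx": 0,"ty": 0,"tz": -45,"spin": 0,"claw": 1},
  {"tx": 0,"ty": 0,"tz": -35,"spin": 0,"claw": 1},
  {"tx": 0,"ty": 0,"tz": -20,"spin": 0,"claw": 1},
  {"tx": 0,"ty": 0,"tz": 0,"spin": 0,"claw": 1},
  {"tx": 0,"ty": 0,"tz": 0,"spin": 0,"claw": 1},
  {"tx": 0,"ty": 0,"tz": 0,"spin": 0,"claw": 1},
])

```text
clock: 43.15
tcp_pos: [0.4975, -0.3194, 0.2403]
tcp_rot: [0.672, 0.741, -0.0, -0.002]
contact_force: [0.5, -0.3, -0.2]
opening: 1.003
grasp_force: 0.0
```

```bash
python3 - <<'E'
from h import *
c=grab("wrist");c=grab("wrist"); tops(c,498,-320,.028,.045,.04)
t=grab("top")
for x,y in ((498,-320),(481.5,-152),(584,-147)): tops(t,x,y,.028,.045,.04)
delta(584,-147,241,10.3)
E
```

```text
top 2045 z 0.0336 (array([ 498.7, -320.2]), array([48. , 47.7]), 5.24)
top 214 z 0.0337 (array([ 498. , -320.1]), array([45.8, 47.6]), 6.33)
top 275 z 0.0341 (array([ 481.8, -153.4]), array([45.9, 48.4]), 6.0)
top 281 z 0.0338 (array([ 583.9, -146.8]), array([49.5, 50.2]), 10.73)
now [ 497.4 -319.3  240.2] yaw 5.59 d [163.1 103.   -0.6] spin -4.71 j6 0.79 F [-0.7  0.5 -0.1] open 1.002 g 0.0 t 43.3
```

Call:
play_rows([
  {"tx": 14,"ty": 9,"tz": 0,"spin": 0,"claw": 1},
  {"tx": 30,"ty": 19,"tz": 0,"spin": 0,"claw": 1},
  {"tx": 38,"ty": 24,"tz": 0,"spin": 0,"claw": 1},
  {"tx": 38,"ty": 24,"tz": 0,"spin": 0,"claw": 1},
  {"tx": 28,"ty": 18,"tz": 0,"spin": 0,"claw": 1},
  {"tx": 15,"ty": 9,"tz": 0,"spin": 0,"claw": 1},
  {"tx": 0,"ty": 0,"tz": 0,"spin": -4.7,"claw": 1},
  {"tx": 0,"ty": 0,"tz": 0,"spin": 0,"claw": 1},
  {"tx": 0,"ty": 0,"tz": 0,"spin": 0,"claw": 1},
  {"tx": 0,"ty": 0,"tz": 0,"spin": 0,"claw": 1},
])

```text
clock: 44.3
tcp_pos: [0.5844, -0.1482, 0.2422]
tcp_rot: [0.642, 0.767, -0.0, -0.0]
contact_force: [-0.3, -0.4, 0.1]
opening: 0.996
grasp_force: 0.0
```

```bash
python3 - <<'E'
from h import *
c=grab("wrist");delta(584,-147,22,10.3); c=grab("wrist"); tops(c,584,-147,.028,.045,.04); delta(584,-147,22,10.3)
E
```

```text
now [ 584.4 -148.3  242.3] yaw 10.17 d [ 1.400e+00 -2.000e-01  2.203e+02] spin -0.13 j6 1.03 F [-0.7 -0.  -0. ] open 0.998 g 0.0 t 44.4
top 2042 z 0.0336 (array([ 585.7, -146.9]), array([48. , 47.5]), 10.16)
now [ 584.5 -148.3  242.3] yaw 10.18 d [ 1.400e+00 -2.000e-01  2.203e+02] spin -0.12 j6 1.03 F [-0.6  1.   1. ] open 0.998 g 0.0 t 44.4
```

Call:
play_rows([
  {"tx": 1.4,"ty": 0.3,"tz": 15,"spin": 0,"claw": 1},
  {"tx": 0,"ty": 0,"tz": 35,"spin": 0,"claw": 1},
  {"tx": 0,"ty": 0,"tz": 40,"spin": 0,"claw": 1},
  {"tx": 0,"ty": 0,"tz": 40,"spin": 0,"claw": 1},
  {"tx": 0,"ty": 0,"tz": 35,"spin": 0,"claw": 1},
  {"tx": 0,"ty": 0,"tz": 25,"spin": 0,"claw": 1},
  {"tx": 0,"ty": 0,"tz": 15,"spin": 0,"claw": 1},
  {"tx": 0,"ty": 0,"tz": 10,"spin": 0,"claw": 1},
  {"tx": 0,"ty": 0,"tz": 5,"spin": 0,"claw": 1},
  {"tx": 0,"ty": 0,"tz": 0,"spin": 0,"claw": 1},
  {"tx": 0,"ty": 0,"tz": 0,"spin": 0,"claw": 1},
])

```text
clock: 45.5
tcp_pos: [0.586, -0.1467, 0.0239]
tcp_rot: [0.641, 0.768, 0.0, 0.001]
contact_force: [0.6, 0.3, 0.1]
opening: 0.998
grasp_force: 0.0
```

Call:
play_rows([
  {"tx": 0,"ty": 0,"tz": 0,"spin": 0,"claw": -1},
  {"tx": 0,"ty": 0,"tz": 0,"spin": 0,"claw": -1},
  {"tx": 0,"ty": 0,"tz": 0,"spin": 0,"claw": -1},
  {"tx": 0,"ty": 0,"tz": 0,"spin": 0,"claw": -1},
  {"tx": 0,"ty": 0,"tz": 0,"spin": 0,"claw": -1},
  {"tx": 0,"ty": 0,"tz": 0,"spin": 0,"claw": -1},
  {"tx": 0,"ty": 0,"tz": 0,"spin": 0,"claw": -1},
  {"tx": 0,"ty": 0,"tz": -5,"spin": 0,"claw": -1},
  {"tx": 0,"ty": 0,"tz": -10,"spin": 0,"claw": -1},
  {"tx": 0,"ty": 0,"tz": -10,"spin": 0,"claw": -1},
  {"tx": 0,"ty": 0,"tz": 0,"spin": 4.7,"claw": -1},
  {"tx": 0,"ty": 0,"tz": 0,"spin": 0,"claw": -1},
], force=60)

```text
clock: 46.7
tcp_pos: [0.5855, -0.1464, 0.0485]
tcp_rot: [0.672, 0.741, 0.0, 0.001]
contact_force: [0.7, 0.3, -1.8]
opening: 0.536
grasp_force: 62.6
```

```bash
python3 - <<'E'
from h import *
c=grab("wrist");delta(576.4,-142,22,5.6); c=grab("wrist");delta(576.4,-142,22,5.6)
E
```

```text
now [ 585.1 -146.3   48. ] yaw 5.68 d [ 5.2 -8.3 26. ] spin 0.08 j6 1.12 F [ 0.  -0.3 -0.9] open 0.540 g 62.6 t 46.8
now [ 584.9 -146.2   47.6] yaw 5.68 d [ 5.1 -8.  25.6] spin 0.08 j6 1.12 F [ 0.3 -0.1 -2.1] open 0.538 g 62.6 t 46.8
```

Call:
play_rows([
  {"tx": 2.5,"ty": -4,"tz": 0,"spin": 0,"claw": -1},
  {"tx": 2.5,"ty": -4.2,"tz": 0,"spin": 0,"claw": -1},
  {"tx": 0,"ty": 0,"tz": 10,"spin": 0,"claw": -1},
  {"tx": 0,"ty": 0,"tz": 9,"spin": 0,"claw": -1},
  {"tx": 0,"ty": 0,"tz": 4,"spin": 0,"claw": -1},
  {"tx": 0,"ty": 0,"tz": 1,"spin": 0,"claw": -1},
  {"tx": 0,"ty": 0,"tz": 0,"spin": 0,"claw": -1},
  {"tx": 0,"ty": 0,"tz": 0,"spin": 0,"claw": -1},
])

```text
clock: 47.6
tcp_pos: [0.5755, -0.1418, 0.0236]
tcp_rot: [0.672, 0.741, -0.0, -0.001]
contact_force: [-3.3, 1.8, 4.5]
opening: 0.54
grasp_force: 63.2
```

Call:
play_rows([
  {"tx": 0,"ty": 0,"tz": 1,"spin": 0,"claw": -1},
  {"tx": 0,"ty": 0,"tz": 0,"spin": 0,"claw": -1},
])

```text
clock: 47.8
tcp_pos: [0.5755, -0.1418, 0.0236]
tcp_rot: [0.672, 0.741, -0.0, -0.0]
contact_force: [-5.1, 2.5, 7.9]
opening: 0.54
grasp_force: 63.7
```

Call:
play_rows([
  {"tx": 0,"ty": 0,"tz": 0,"spin": 0,"claw": 1},
  {"tx": 0,"ty": 0,"tz": 0,"spin": 0,"claw": 1},
  {"tx": 0,"ty": 0,"tz": 0,"spin": 0,"claw": 1},
  {"tx": 0,"ty": 0,"tz": 0,"spin": 0,"claw": 1},
  {"tx": 0,"ty": 0,"tz": -10,"spin": 0,"claw": 1},
  {"tx": 0,"ty": 0,"tz": -25,"spin": 0,"claw": 1},
  {"tx": 0,"ty": 0,"tz": -40,"spin": 0,"claw": 1},
  {"tx": 0,"ty": 0,"tz": -45,"spin": 0,"claw": 1},
  {"tx": 0,"ty": 0,"tz": -40,"spin": 0,"claw": 1},
  {"tx": 0,"ty": 0,"tz": -20,"spin": 0,"claw": 1},
  {"tx": 0,"ty": 0,"tz": 0,"spin": 0,"claw": 1},
  {"tx": 0,"ty": 0,"tz": 0,"spin": 0,"claw": 1},
])

```text
clock: 49.0
tcp_pos: [0.5765, -0.1422, 0.2029]
tcp_rot: [0.672, 0.741, 0.0, 0.001]
contact_force: [-0.4, -0.0, 0.6]
opening: 0.998
grasp_force: 0.0
```

```bash
python3 - <<'E'
from h import *
c=grab("wrist");c=grab("wrist"); tops(c,577,-142,.028,.045,.04); tops(c,482,-152,.028,.045,.04)
t=grab("top")
for x,y in ((498,-320),(481.5,-152),(577,-142)): tops(t,x,y,.028,.045,.04)
delta(552.6,120.1,200,-2)
E
```

```text
top 2537 z 0.0336 (array([ 576.5, -142.3]), array([48. , 47.6]), 5.79)
top 2547 z 0.0335 (array([ 482.7, -153.3]), array([48.3, 48.3]), 5.36)
top 249 z 0.0338 (array([ 496.6, -320.5]), array([48.8, 47.6]), 7.0)Traceback (most recent call last):
  File "<stdin>", line 4, in <module>
  File "h.py", line 35, in tops
    i=1+np.argmax(st[1:,4]); m=l==i
        ~~~~~~~~~^^^^^^^^^^
    return _wrapfunc(a, 'argmax', axis=axis, out=out, **kwds)
    return bound(*args, **kwds)
ValueError: attempt to get argmax of an empty sequence
```

Call:
play_rows([
  {"tx": 0,"ty": 0,"tz": 0,"spin": 3.7,"claw": -1},
  {"tx": 0,"ty": 0,"tz": 0,"spin": 4,"claw": -1},
  {"tx": 15,"ty": -2,"tz": 0,"spin": 0,"claw": -1},
  {"tx": 32,"ty": -4,"tz": 0,"spin": 0,"claw": -1},
  {"tx": 42,"ty": -6,"tz": 0,"spin": 0,"claw": -1},
  {"tx": 45,"ty": -6,"tz": 0,"spin": 0,"claw": -1},
  {"tx": 45,"ty": -6,"tz": 0,"spin": 0,"claw": -1},
  {"tx": 40,"ty": -5,"tz": 0,"spin": 0,"claw": -1},
  {"tx": 28,"ty": -3,"tz": 0,"spin": 0,"claw": -1},
  {"tx": 14,"ty": 0,"tz": 0,"spin": 0,"claw": -1},
  {"tx": 0,"ty": 0,"tz": 0,"spin": 0,"claw": -1},
  {"tx": 0,"ty": 0,"tz": 0,"spin": 0,"claw": -1},
])

```text
clock: 50.35
tcp_pos: [0.5535, 0.1194, 0.2017]
tcp_rot: [0.72, 0.694, -0.001, 0.0]
contact_force: [-0.2, -0.9, 0.3]
opening: -0.0
grasp_force: 0.0
```

```bash
python3 - <<'E'
from h import *
c=grab("wrist");delta(552.6,120.1,115,-2)
E
```

```text
now [553.7 118.9 201.9] yaw -2.15 d [ 1.2 -1.1 86.9] spin -0.15 j6 1.70 F [-0.2 -0.3  0.3] open 0.000 g 0.0 t 50.4
```

Call:
play_rows([
  {"tx": 1,"ty": -0.8,"tz": 15,"spin": 0,"claw": -1},
  {"tx": 0,"ty": 0,"tz": 20,"spin": 0,"claw": -1},
  {"tx": 0,"ty": 0,"tz": 10,"spin": 0,"claw": -1},
  {"tx": 0,"ty": 0,"tz": 10,"spin": 0,"claw": -1},
  {"tx": 0,"ty": 0,"tz": 10,"spin": 0,"claw": -1},
  {"tx": 0,"ty": 0,"tz": 10,"spin": 0,"claw": -1},
  {"tx": 0,"ty": 0,"tz": 6,"spin": 0,"claw": -1},
  {"tx": 0,"ty": 0,"tz": 3,"spin": 0,"claw": -1},
  {"tx": 0,"ty": 0,"tz": 2,"spin": 0,"claw": -1},
  {"tx": 0,"ty": 0,"tz": 2,"spin": 0,"claw": -1},
  {"tx": 0,"ty": 0,"tz": 1,"spin": 0,"claw": -1},
  {"tx": 0,"ty": 0,"tz": 0,"spin": 0,"claw": -1},
])

```text
clock: 51.6
tcp_pos: [0.5528, 0.1195, 0.1151]
tcp_rot: [0.72, 0.694, -0.001, 0.001]
contact_force: [-3.9, -2.2, 5.8]
opening: 0.0
grasp_force: 3.1
```

Call:
play_rows([
  {"tx": 0,"ty": 0,"tz": 1,"spin": 0,"claw": -1},
  {"tx": 0,"ty": 0,"tz": 0.5,"spin": 0,"claw": -1},
  {"tx": 0,"ty": 0,"tz": 0,"spin": 0,"claw": -1},
])

```text
clock: 51.9
tcp_pos: [0.5529, 0.1195, 0.115]
tcp_rot: [0.72, 0.694, -0.0, 0.001]
contact_force: [-5.3, -2.2, 11.7]
opening: 0.002
grasp_force: 5.6
```

All knobs are down. Next is the keeper.

Call:
play_rows([
  {"tx": 0,"ty": 0,"tz": -15,"spin": 0,"claw": -1},
  {"tx": 0,"ty": 0,"tz": -35,"spin": 0,"claw": -1},
  {"tx": 0,"ty": 0,"tz": -40,"spin": 0,"claw": -1},
  {"tx": -12,"ty": -2,"tz": -25,"spin": 0,"claw": 1},
  {"tx": -28,"ty": -4,"tz": 0,"spin": 0,"claw": 1},
  {"tx": -38,"ty": -5,"tz": 0,"spin": 0,"claw": 1},
  {"tx": -28,"ty": -4,"tz": 0,"spin": 0,"claw": 1},
  {"tx": -12,"ty": 0,"tz": 0,"spin": 0,"claw": 1},
  {"tx": 0,"ty": 0,"tz": 0,"spin": 0,"claw": 1},
  {"tx": 0,"ty": 0,"tz": 0,"spin": 0,"claw": 1},
  {"tx": 0,"ty": 0,"tz": 0,"spin": 0,"claw": 1},
])

```text
clock: 53.0
tcp_pos: [0.5339, 0.0047, 0.2268]
tcp_rot: [0.72, 0.694, 0.0, -0.0]
contact_force: [-0.4, 0.1, 0.2]
opening: 0.999
grasp_force: 0.0
```

```bash
python3 - <<'E'
from h import *
c=grab("wrist");delta(533.5,1.5,35,-2);c=grab("wrist")
np.savez("w6.npz",**{k:np.array(v) for k,v in c.items()})
cv2.imwrite("pics/w6.png",c["frame"][:,:,::-1])
tops(c,533,1,.061,.072,.03)
P=cloud(c);z=P[...,2];f=c["frame"].astype(int).sum(-1)
m=(f<230)&(abs(z-.006)<.006)&(abs(P[...,0]-.533)<.09)&(abs(P[...,1])<.06); print("plate",rect(P[m][:,:2]))
for n,(x,y) in dict(B=(.5529,.1200),D=(.463,.1235)).items():
    m=(abs(P[...,0]-x)<.025)&(abs(P[...,1]-y)<.025)&(z>.1)&(z<.17); print(n,m.sum(),m.any() and np.percentile(z[m],90))
delta(533.5,1.5,35,-2)
E
```

```text
now [533.9   4.8 226.8] yaw -2.02 d [ -3.4  -0.3 191.8] spin -0.02 j6 1.49 F [ 0.7  0.5 -0.8] open 1.006 g 0.0 t 53.0
top 809 z 0.0654 (array([534.3,   3.8]), array([34.6, 34.2]), 88.16)
plate (array([534. ,   3.5]), array([146.1,  74.5]), 1.94)
B 1151 0.11538526034677926
D 1239 0.115453211024056
now [533.8   4.7 226.7] yaw -2.02 d [ -3.3  -0.2 191.7] spin -0.02 j6 1.49 F [-0.3 -0.1 -0.8] open 1.003 g 0.0 t 53.1
```

View pics/w6.png

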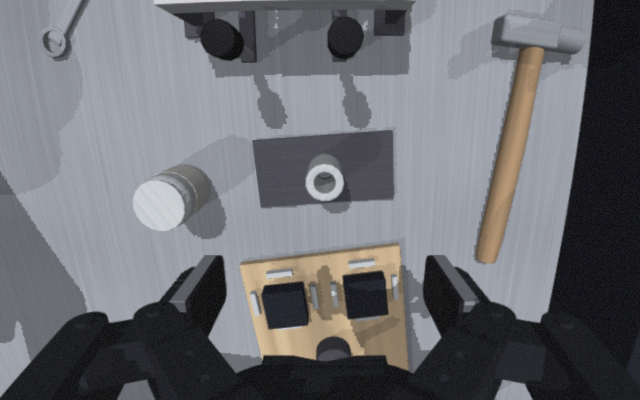

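The keeper's bore is at (324,182), lying flat with nothing in the way; sleeve at about (534, 2.8).

Call:
play_rows([
  {"tx": -2,"ty": 0,"tz": 15,"spin": 0,"claw": 1},
  {"tx": 0,"ty": 0,"tz": 35,"spin": 0,"claw": 1},
  {"tx": 0,"ty": 0,"tz": 40,"spin": 0,"claw": 1},
  {"tx": 0,"ty": 0,"tz": 40,"spin": 0,"claw": 1},
  {"tx": 0,"ty": 0,"tz": 30,"spin": 0,"claw": 1},
  {"tx": 0,"ty": 0,"tz": 20,"spin": 0,"claw": 1},
  {"tx": 0,"ty": 0,"tz": 10,"spin": 0,"claw": 1},
  {"tx": 0,"ty": 0,"tz": 0,"spin": 0,"claw": 1},
  {"tx": 0,"ty": 0,"tz": 0,"spin": 0,"claw": 1},
])

```text
clock: 54.0
tcp_pos: [0.5344, 0.0019, 0.0379]
tcp_rot: [0.72, 0.694, 0.001, 0.001]
contact_force: [-0.7, -0.0, 0.2]
opening: 1.002
grasp_force: 0.0
```

Call:
play_rows([
  {"tx": 0,"ty": 0,"tz": 0,"spin": 0,"claw": -1},
  {"tx": 0,"ty": 0,"tz": 0,"spin": 0,"claw": -1},
  {"tx": 0,"ty": 0,"tz": 0,"spin": 0,"claw": -1},
  {"tx": 0,"ty": 0,"tz": 0,"spin": 0,"claw": -1},
  {"tx": 0,"ty": 0,"tz": 0,"spin": 0,"claw": -1},
  {"tx": 0,"ty": 0,"tz": 0,"spin": 0,"claw": -1},
  {"tx": 0,"ty": 0,"tz": 0,"spin": 0,"claw": -1},
  {"tx": 0,"ty": 0,"tz": 0,"spin": 0,"claw": -1},
  {"tx": 0,"ty": 0,"tz": 0,"spin": 0,"claw": -1},
], force=100)

```text
clock: 54.9
tcp_pos: [0.5343, 0.0015, 0.0382]
tcp_rot: [0.72, 0.694, 0.001, 0.001]
contact_force: [-0.9, -0.1, 5.9]
opening: 0.385
grasp_force: 100.4
```

Call:
play_rows([
  {"tx": 0,"ty": 0,"tz": -5,"spin": 0,"claw": -1},
  {"tx": 0,"ty": 0,"tz": -15,"spin": 0,"claw": -1},
  {"tx": 0,"ty": 0,"tz": -30,"spin": 0,"claw": -1},
  {"tx": 0,"ty": 0,"tz": -40,"spin": 0,"claw": -1},
  {"tx": 0,"ty": 0,"tz": -40,"spin": 0,"claw": -1},
  {"tx": 0,"ty": 0,"tz": -25,"spin": 0,"claw": -1},
  {"tx": 0,"ty": 0,"tz": -10,"spin": 0,"claw": -1},
  {"tx": 0,"ty": 0,"tz": 0,"spin": 0,"claw": -1},
  {"tx": 0,"ty": 0,"tz": 0,"spin": 0,"claw": -1},
])

```text
clock: 55.8
tcp_pos: [0.5326, 0.0017, 0.1998]
tcp_rot: [0.72, 0.694, -0.001, -0.001]
contact_force: [-0.4, 0.4, -5.0]
opening: 0.387
grasp_force: 100.8
```

Call:
play_rows([
  {"tx": 0,"ty": 0,"tz": 0,"spin": -4,"claw": -1},
  {"tx": 0,"ty": 0,"tz": 0,"spin": -8.3,"claw": -1},
  {"tx": 0,"ty": 0,"tz": 0,"spin": -8.3,"claw": -1},
  {"tx": 0,"ty": 0,"tz": 0,"spin": -8.4,"claw": -1},
  {"tx": 0,"ty": 0,"tz": 0,"spin": -8.4,"claw": -1},
  {"tx": 0,"ty": 0,"tz": 0,"spin": -8.4,"claw": -1},
  {"tx": 0,"ty": 0,"tz": 0,"spin": -8.4,"claw": -1},
  {"tx": 0,"ty": 0,"tz": 0,"spin": -8.4,"claw": -1},
  {"tx": 0,"ty": 0,"tz": 0,"spin": -8.4,"claw": -1},
  {"tx": 0,"ty": 0,"tz": 0,"spin": -8.4,"claw": -1},
  {"tx": 0,"ty": 0,"tz": 0,"spin": -8.3,"claw": -1},
  {"tx": 0,"ty": 0,"tz": 0,"spin": -4,"claw": -1},
])

```text
clock: 57.0
tcp_pos: [0.5318, 0.0018, 0.1984]
tcp_rot: [0.002, 1.0, 0.0, -0.003]
contact_force: [-0.2, 0.4, -5.5]
opening: 0.383
grasp_force: 100.5
```

Call:
play_rows([
  {"tx": 0,"ty": 0,"tz": 0,"spin": -2,"claw": -1},
  {"tx": 0,"ty": 0,"tz": 0,"spin": 0,"claw": -1},
  {"tx": 0,"ty": 0,"tz": 0,"spin": 0,"claw": -1},
])

```text
clock: 57.3
tcp_pos: [0.5324, 0.0018, 0.1996]
tcp_rot: [-0.013, 1.0, 0.0, -0.002]
contact_force: [-0.2, 0.0, -5.3]
opening: 0.389
grasp_force: 100.5
```

```bash
cat >> h.py <<'E'
def keeper(c):   # plate outline and sleeve top of the held keeper
    o=observe()["tcp_pos"]; P=cloud(c);z=P[...,2]; zp=o[2]-.0375+.006
    near=(abs(P[...,0]-o[0])<.1)&(abs(P[...,1]-o[1])<.1)
    f=c["frame"].astype(int).sum(-1)
    m=near&(abs(z-zp)<.012); print("plate",m.sum(),"z-exp %.4f"%(np.median(z[m])-zp),rect(P[m][:,:2]))
    A=np.c_[P[m][:,:2]-o[:2],np.ones(m.sum())]; print("tilt",np.linalg.lstsq(A,z[m],rcond=None)[0].round(4))
E
python3 - <<'E'
from h import *
delta(536.9,-231,200,91.7)
c=grab("wrist"); keeper(c); delta(536.9,-231,200,91.7)
t=grab("top"); keeper(t)
np.savez("w7.npz",**{k:np.array(v) for k,v in c.items()}); np.savez("t7.npz",**{k:np.array(v) for k,v in t.items()})
cv2.imwrite("pics/w7.png",c["frame"][:,:,::-1])
E
```

```text
now [532.4   1.8 199.6] yaw 91.54 d [   1.8 -232.8   -0.6] spin -0.16 j6 -0.15 F [-0.2  0.  -5.3] open 0.389 g 100.5 t 57.3
plate 25438 z-exp -0.0017 (array([531.3,   1.7]), array([ 75.9, 151.3]), 5.28)
tilt [-0.0035  0.0011  0.1669]
now [532.7   1.7 200.1] yaw 91.55 d [   2.1 -232.8   -0. ] spin -0.15 j6 -0.15 F [ 0.9  0.8 -6.3] open 0.387 g 100.5 t 57.4
plate 175 z-exp -0.0015 (array([524.5,  62.4]), array([71.9, 24. ]), 5.67)
tilt [-0.0123 -0.0164  0.1686]
```

View pics/w7.png

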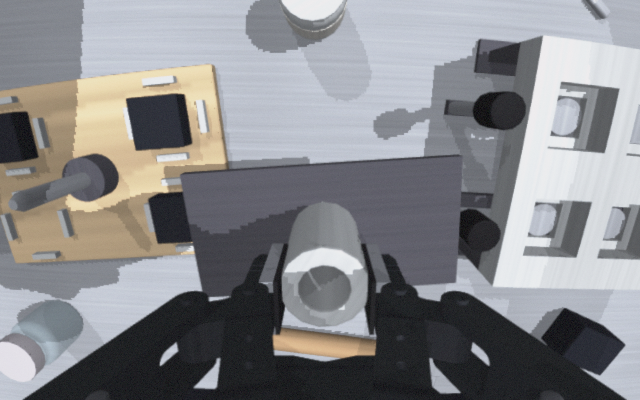

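The keeper is held level, with its long side within 0.4° of the tray's. The bore is at (325,290), on the grip axis, about 1 mm off the TCP. I'll carry it over the rod.

Call:
play_rows([
  {"tx": 0,"ty": -10,"tz": 0,"spin": -0.3,"claw": -1},
  {"tx": 0,"ty": -20,"tz": 0,"spin": 0,"claw": -1},
  {"tx": 0,"ty": -30,"tz": 0,"spin": 0,"claw": -1},
  {"tx": 0,"ty": -35,"tz": 0,"spin": 0,"claw": -1},
  {"tx": 1,"ty": -35,"tz": 0,"spin": 0,"claw": -1},
  {"tx": 0,"ty": -35,"tz": 0,"spin": 0,"claw": -1},
  {"tx": 0,"ty": -30,"tz": 0,"spin": 0,"claw": -1},
  {"tx": 0,"ty": -20,"tz": 0,"spin": 0,"claw": -1},
  {"tx": 0,"ty": -12,"tz": 0,"spin": 0,"claw": -1},
  {"tx": 0,"ty": -6,"tz": 0,"spin": 0,"claw": -1},
  {"tx": 0,"ty": 0,"tz": 0,"spin": 0,"claw": -1},
  {"tx": 0,"ty": 0,"tz": 0,"spin": 0,"claw": -1},
])

```text
clock: 58.6
tcp_pos: [0.5402, -0.2304, 0.2018]
tcp_rot: [-0.017, 1.0, 0.0, -0.0]
contact_force: [-1.1, -0.3, -5.3]
opening: 0.386
grasp_force: 100.5
```

Call:
play_rows([
  {"tx": 0,"ty": 0,"tz": 0,"spin": 0,"claw": -1},
  {"tx": 0,"ty": 0,"tz": 0,"spin": 0,"claw": -1},
  {"tx": 0,"ty": 0,"tz": 0,"spin": 0,"claw": -1},
])

```text
clock: 58.9
tcp_pos: [0.5403, -0.2306, 0.202]
tcp_rot: [-0.017, 1.0, 0.0, 0.0]
contact_force: [0.5, -0.4, -6.1]
opening: 0.381
grasp_force: 100.5
```

```bash
python3 - <<'E'
from h import *
delta(538,-231,200,92)
c=grab("wrist"); keeper(c); delta(538,-231,200,92)
c=grab("side")
np.savez("s8.npz",**{k:np.array(v) for k,v in c.items()})
cv2.imwrite("pics/s8.png",cv2.resize(c["frame"][170:350,320:500,::-1],None,fx=3.3,fy=3.3,interpolation=cv2.INTER_CUBIC))
print(world2pix(c,[[.5369,-.231,.118],[.5369,-.231,.162]]))
E
```

```text
now [ 540.3 -230.6  202. ] yaw 91.95 d [ 2.3 -0.3  2. ] spin -0.05 j6 -0.55 F [ 0.5 -0.4 -6.1] open 0.381 g 100.5 t 58.9
plate 25392 z-exp -0.0012 (array([ 539.5, -230.5]), array([ 76.2, 151.2]), 5.7)
tilt [0.0008 0.0006 0.1693]
now [ 540.3 -230.8  201.9] yaw 91.94 d [ 2.3 -0.2  1.9] spin -0.06 j6 -0.55 F [-1.4 -0.2 -4.4] open 0.388 g 100.5 t 59.0
[[415.41441218 253.14024469]
 [418.8930014  241.56456799]]
```

View pics/s8.png

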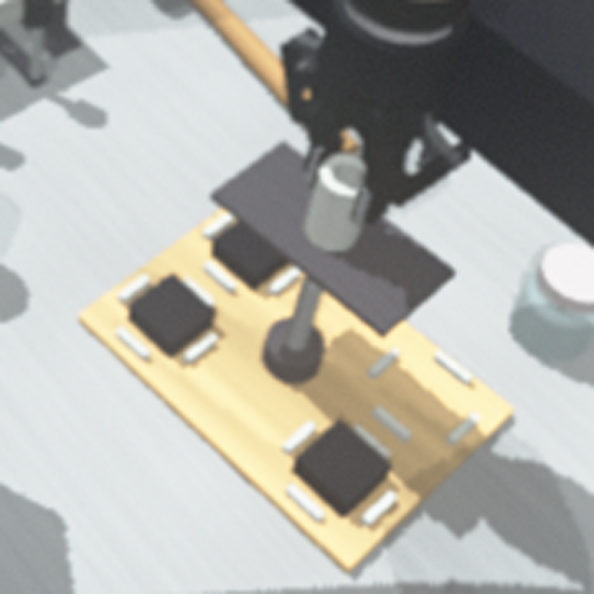

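The keeper hangs level just above the rod (side crop: rod at (305,310), sleeve at (335,205)). All three stones lie square in their stations.

Call:
play_rows([
  {"tx": 2.3,"ty": -0.3,"tz": 0,"spin": 0,"claw": -1},
  {"tx": 0,"ty": 0,"tz": 10,"spin": 0,"claw": -1},
  {"tx": 0,"ty": 0,"tz": 15,"spin": 0,"claw": -1},
  {"tx": 0,"ty": 0,"tz": 10,"spin": 0,"claw": -1},
  {"tx": 0,"ty": 0,"tz": 5,"spin": 0,"claw": -1},
  {"tx": 0,"ty": 0,"tz": 3,"spin": 0,"claw": -1},
  {"tx": 0,"ty": 0,"tz": 3,"spin": 0,"claw": -1},
  {"tx": 0,"ty": 0,"tz": 3,"spin": 0,"claw": -1},
  {"tx": 0,"ty": 0,"tz": 3,"spin": 0,"claw": -1},
  {"tx": 0,"ty": 0,"tz": 0,"spin": 0,"claw": -1},
])

```text
clock: 60.0
tcp_pos: [0.5378, -0.2316, 0.1495]
tcp_rot: [-0.016, 1.0, 0.0, -0.0]
contact_force: [-0.6, -0.3, -5.8]
opening: 0.383
grasp_force: 100.6
```

Call:
play_rows([
  {"tx": 0,"ty": 0,"tz": 3,"spin": 0,"claw": -1},
  {"tx": 0,"ty": 0,"tz": 3,"spin": 0,"claw": -1},
  {"tx": 0,"ty": 0,"tz": 3,"spin": 0,"claw": -1},
  {"tx": 0,"ty": 0,"tz": 3,"spin": 0,"claw": -1},
  {"tx": 0,"ty": 0,"tz": 3,"spin": 0,"claw": -1},
  {"tx": 0,"ty": 0,"tz": 0,"spin": 0,"claw": -1},
])

```text
clock: 60.6
tcp_pos: [0.5375, -0.2314, 0.134]
tcp_rot: [-0.016, 1.0, 0.0, -0.001]
contact_force: [0.6, 0.1, -5.8]
opening: 0.387
grasp_force: 100.6
```

Call:
play_rows([
  {"tx": 0,"ty": 0,"tz": 5,"spin": 0,"claw": -1},
  {"tx": 0,"ty": 0,"tz": 8,"spin": 0,"claw": -1},
  {"tx": 0,"ty": 0,"tz": 8,"spin": 0,"claw": -1},
  {"tx": 0,"ty": 0,"tz": 8,"spin": 0,"claw": -1},
  {"tx": 0,"ty": 0,"tz": 8,"spin": 0,"claw": -1},
  {"tx": 0,"ty": 0,"tz": 8,"spin": 0,"claw": -1},
  {"tx": 0,"ty": 0,"tz": 6,"spin": 0,"claw": -1},
  {"tx": 0,"ty": 0,"tz": 3,"spin": 0,"claw": -1},
  {"tx": 0,"ty": 0,"tz": 0,"spin": 0,"claw": -1},
])

```text
clock: 61.5
tcp_pos: [0.5375, -0.2315, 0.0801]
tcp_rot: [-0.016, 1.0, 0.0, -0.001]
contact_force: [0.9, -0.4, -5.7]
opening: 0.383
grasp_force: 100.6
```

Call:
play_rows([
  {"tx": 0,"ty": 0,"tz": 1.5,"spin": 0,"claw": -1},
  {"tx": 0,"ty": 0,"tz": 1.5,"spin": 0,"claw": -1},
  {"tx": 0,"ty": 0,"tz": 0,"spin": 0,"claw": -1},
])

```text
clock: 61.8
tcp_pos: [0.538, -0.2317, 0.078]
tcp_rot: [-0.016, 1.0, -0.0, 0.0]
contact_force: [-0.1, -0.1, -4.4]
opening: 0.384
grasp_force: 100.6
```

Call:
play_rows([
  {"tx": 0,"ty": 0,"tz": 1.5,"spin": 0,"claw": -1},
  {"tx": 0,"ty": 0,"tz": 1.5,"spin": 0,"claw": -1},
  {"tx": 0,"ty": 0,"tz": 0,"spin": 0,"claw": -1},
])

```text
clock: 62.1
tcp_pos: [0.5377, -0.2315, 0.0745]
tcp_rot: [-0.017, 1.0, 0.0, -0.0]
contact_force: [-0.6, -0.7, -6.5]
opening: 0.387
grasp_force: 100.6
```

Call:
play_rows([
  {"tx": 0,"ty": 0,"tz": 1,"spin": 0,"claw": -1},
  {"tx": 0,"ty": 0,"tz": 1,"spin": 0,"claw": -1},
  {"tx": 0,"ty": 0,"tz": 0,"spin": 0,"claw": -1},
])

```text
clock: 62.4
tcp_pos: [0.538, -0.2317, 0.0742]
tcp_rot: [-0.017, 1.0, -0.0, 0.0]
contact_force: [-3.5, 1.3, 3.1]
opening: 0.384
grasp_force: 101.5
```

Resting on the collar. Release and retreat.

Call:
play_rows([
  {"tx": 0,"ty": 0,"tz": 0,"spin": 0,"claw": 1},
  {"tx": 0,"ty": 0,"tz": 0,"spin": 0,"claw": 1},
  {"tx": 0,"ty": 0,"tz": 0,"spin": 0,"claw": 1},
  {"tx": 0,"ty": 0,"tz": 0,"spin": 0,"claw": 1},
  {"tx": 0,"ty": 0,"tz": 0,"spin": 0,"claw": 1},
  {"tx": 0,"ty": 0,"tz": -8,"spin": 0,"claw": 1},
  {"tx": 0,"ty": 0,"tz": -15,"spin": 0,"claw": 1},
  {"tx": 0,"ty": 0,"tz": -30,"spin": 0,"claw": 1},
  {"tx": 0,"ty": 0,"tz": -40,"spin": 0,"claw": 1},
  {"tx": 0,"ty": 0,"tz": -40,"spin": 0,"claw": 1},
  {"tx": 0,"ty": 0,"tz": -25,"spin": 0,"claw": 1},
  {"tx": 0,"ty": 0,"tz": -10,"spin": 0,"claw": 1},
])

```text
clock: 63.6
tcp_pos: [0.5395, -0.2326, 0.2466]
tcp_rot: [-0.016, 1.0, -0.002, 0.004]
contact_force: [0.6, 0.2, 0.0]
opening: 0.998
grasp_force: 0.0
```

Call:
play_rows([
  {"tx": 10,"ty": 15,"tz": 0,"spin": 0,"claw": 1},
  {"tx": 20,"ty": 40,"tz": 0,"spin": 0,"claw": 1},
  {"tx": 20,"ty": 45,"tz": 0,"spin": 0,"claw": 1},
  {"tx": 20,"ty": 45,"tz": 0,"spin": 0,"claw": 1},
  {"tx": 10,"ty": 40,"tz": 0,"spin": 0,"claw": 1},
  {"tx": 0,"ty": 20,"tz": 0,"spin": 0,"claw": 1},
  {"tx": 0,"ty": 0,"tz": 0,"spin": 0,"claw": 1},
  {"tx": 0,"ty": 0,"tz": 0,"spin": 0,"claw": 1},
  {"tx": 0,"ty": 0,"tz": 0,"spin": 0,"claw": 1},
])

```text
clock: 64.5
tcp_pos: [0.4513, -0.0302, 0.2405]
tcp_rot: [-0.016, 1.0, -0.0, -0.0]
contact_force: [0.3, 0.2, -0.0]
opening: 0.997
grasp_force: 0.0
```

```bash
python3 - <<'E'
from h import *
c=grab("top"); P=cloud(c);z=P[...,2];f=c["frame"].astype(int).sum(-1)
near=(abs(P[...,0]-.537)<.06)&(abs(P[...,1]+.231)<.1)
m=near&(abs(z-.042)<.0045)
n,l,st,_=cv2.connectedComponentsWithStats(m.astype(np.uint8)); m=l==1+np.argmax(st[1:,4])
print("plate",m.sum(),np.median(z[m]),rect(P[m][:,:2]))
m=near&(z>.09)&(z<.112);print("sleeve top",m.sum(),np.median(z[m]),P[m].mean(0))
for x,y in ((498,-320),(482,-152),(577,-142)):
    tops(c,x,y,.028,.0375,.035)
for k,(x,y) in dict(A=(.5593,.3398),C=(.4700,.3428),B=(.5529,.12),D=(.463,.1235)).items():
    m=(abs(P[...,0]-x)<.02)&(abs(P[...,1]-y)<.02)&(z>.1);print(k,np.percentile(z[m],80))
cv2.imwrite("pics/t9.png",cv2.resize(c["frame"][130:250,190:470,::-1],None,fx=2.85,fy=2.85,interpolation=cv2.INTER_CUBIC))
print(observe()["clock"])
E
```

```text
plate 781 0.04176641303470485 (array([ 536.2, -244.4]), array([ 76.1, 137.6]), 6.3)
sleeve top 123 0.10100686436338835 [ 0.53325111 -0.23061477  0.10111148]
top 213 z 0.0336 (array([ 496.9, -321. ]), array([48.4, 47.2]), 6.61)
top 4 z 0.0314 (array([ 465.5, -178.6]), array([0.7, 8. ]), 86.79)Traceback (most recent call last):
  File "<stdin>", line 9, in <module>
  File "h.py", line 35, in tops
    i=1+np.argmax(st[1:,4]); m=l==i
        ~~~~~~~~~^^^^^^^^^^
    return _wrapfunc(a, 'argmax', axis=axis, out=out, **kwds)
    return bound(*args, **kwds)
ValueError: attempt to get argmax of an empty sequence
```

The arm hides part of the tray. I'll move it well clear and check by numbers.

Call:
play_rows([
  {"tx": 5,"ty": 15,"tz": 0,"spin": 0,"claw": 1},
  {"tx": 10,"ty": 30,"tz": 0,"spin": 0,"claw": 1},
  {"tx": 12,"ty": 42,"tz": 0,"spin": 0,"claw": 1},
  {"tx": 12,"ty": 42,"tz": 0,"spin": 0,"claw": 1},
  {"tx": 12,"ty": 42,"tz": 0,"spin": 0,"claw": 1},
  {"tx": 12,"ty": 42,"tz": 0,"spin": 0,"claw": 1},
  {"tx": 10,"ty": 42,"tz": 0,"spin": 0,"claw": 1},
  {"tx": 10,"ty": 40,"tz": 0,"spin": 0,"claw": 1},
  {"tx": 5,"ty": 30,"tz": 0,"spin": 0,"claw": 1},
  {"tx": 0,"ty": 12,"tz": 0,"spin": 0,"claw": 1},
  {"tx": 0,"ty": 0,"tz": 0,"spin": 0,"claw": 1},
  {"tx": 0,"ty": 0,"tz": 0,"spin": 0,"claw": 1},
])

```text
clock: 65.75
tcp_pos: [0.3528, 0.3034, 0.2406]
tcp_rot: [-0.016, 1.0, -0.001, -0.0]
contact_force: [0.5, 0.3, 0.9]
opening: 0.997
grasp_force: 0.0
```

```bash
python3 - <<'E'
from h import *
for n in ("top","side"):
    c=grab(n); P=cloud(c);z=P[...,2]; print(n)
    near=(abs(P[...,0]-.537)<.06)&(abs(P[...,1]+.231)<.1)
    m=near&(abs(z-.042)<.0035); k,l,st,_=cv2.connectedComponentsWithStats(m.astype(np.uint8)); m=l==1+np.argmax(st[1:,4])
    print("plate",m.sum(),np.median(z[m]),rect(P[m][:,:2]))
    A=np.c_[P[m][:,:2]-[.537,-.231],np.ones(m.sum())]; print("plane",np.linalg.lstsq(A,z[m],rcond=None)[0].round(4))
    f=c["frame"].astype(int).sum(-1)
    for x,y in ((498,-320),(482,-152),(577,-142)):
        m=(abs(P[...,0]-x/1e3)<.035)&(abs(P[...,1]-y/1e3)<.035)&(z>.027)&(z<.0385)&(f<140); print("stone",m.sum(),m.any() and (np.median(z[m]).round(4),rect(P[m][:,:2])))
    for q,(x,y) in dict(A=(.5593,.3398),C=(.4700,.3428),B=(.5529,.12),D=(.463,.1235)).items():
        m=(abs(P[...,0]-x)<.02)&(abs(P[...,1]-y)<.02)&(z>.1)&(z<.16);print(q,m.sum(),m.any() and np.percentile(z[m],80).round(4),end="; ")
    print()
c0=dict(np.load("top0.npz")); c=grab("top"); print("obs diff (tin,mallet,brush,offcut,jar):",[np.abs(c["frame"][v-12:v+12,u-12:u+12].astype(int)-c0["frame"][v-12:v+12,u-12:u+12]).mean().round(1) for u,v in ((340,239),(277,119),(168,205),(214,131),(435,111))])
print(observe()["clock"],observe()["tcp_pos"])
E
```

```text
top
plate 985 0.04173546001901274 (array([ 535.4, -233.1]), array([ 76.3, 154.3]), 6.58)
plane [-0.0003 -0.0003  0.0418]
stone 223 (np.float64(0.0337), (array([ 496.4, -320.1]), array([47., 48.]), 7.88))
stone 236 (np.float64(0.0337), (array([ 481.7, -154. ]), array([44.9, 48.6]), 6.77))
stone 232 (np.float64(0.0332), (array([ 574.2, -142.1]), array([47. , 48.1]), 6.64))
A 83 0.1167; C 89 0.1167; B 83 0.1156; D 81 0.1169; 
side
plate 1321 0.04134590299191532 (array([ 535.2, -232.6]), array([ 77.9, 150.7]), 6.36)
plane [-0.0018 -0.0028  0.0413]
stone 0 False
stone 0 False
stone 0 False
A 59 0.1147; C 61 0.1141; B 71 0.1146; D 83 0.1142; 
obs diff (tin,mallet,brush,offcut,jar): [np.float64(26.5), np.float64(10.3), np.float64(49.2), np.float64(4.9), np.float64(10.9)]
65.9 [0.35277704 0.30319333 0.24086831]
```

```bash
python3 -c "
from station import *
print(close_job())"
```

```text
the job is handed in; nothing more can be done
None
```

The job is handed in at about 66 s: the three granite samples lie square in stations 1–3 (one was knocked askew mid-run and I re-seated it), the keeper is level and fully down on the collar along the tray's long side, and all four knockouts read fully down.

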